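Stack the badge trays in the packing stand and clamp them with the stop

ROBOT

A 6-joint arm with a two-finger parallel gripper is mounted at the origin on the work surface. World frame = base frame: x ahead of the robot, y to its left, z up, the work surface at z = 0. Lengths are in m, angles in rad, forces in N, time in s.
With the tool pointing down it reaches from about 0.35 to 0.95 m from the base axis. Payload 17.4 kg.
Tool frame: the origin (TCP) lies between the finger pads; the fingertips stand 14 mm ahead of it and the grasp point (between the pads) lies 5 mm behind it; y points along the fingers, z is the direction in which the jaws open and shut, and the axes are right-handed (so a half turn about y gives the same grasp; the last joint's range is limited). The gripper opens to 93 mm and grips with 3 to 60 N. Pads are 15 mm wide; open, the fingers measure 128 mm over their backs; the gripper's body (75 mm by 188 mm) begins 65 mm behind the grasp point.
Start: joints at [-1.219, 0.116, 1.442, -0, 1.584, -0.038], TCP at [0.256, -0.624, 0.233] pointing down, gripper open.
Joint ranges: [-2.83, 2.83], [-0.83, 2.19], [0.07, 2.5], [-1.14, 4.28], [0.01, 3], [-2.97, 2.97]. Speed limits (rad/s): [1.89, 1.89, 2.22, 3.14, 3.14, 3.14].

INTERFACE

Orientations are given as a 3x3 rotation matrix whose columns are the frame's x, y, z axes.
In Python, from workcell import * gives the robot as it stands.
- The arm moves only by the tool jog_arm, never from a script. Its argument "steps" is text: rows parted by semicolons, each of 7 numbers parted by spaces: the shift along the tool's x, y, z in units of 2.5 cm (1.0 is 2.5 cm), then the turn, a rotation vector about the tool's x, y, z in units of 5 degrees (1.0 is 5 degrees), then the opening, from -1 (shut) to 1 (fully open). In form: x y z wx wy wz grip; .... A call has 1 to 20 rows; each row shifts and turns the commanded pose from where the row before left it, along the tool's axes as they then stand; what a row does not reach is not made up. A row lasts 1/12 s, in which the tool goes at most 41.7 mm and 7.16 degrees, less where a joint would pass 70% of its speed; a pose out of reach is approached as far as the arm can. A call with a number of a shift or a turn outside -1 to 1 is refused whole. A call with a gripper value outside its range is refused whole. The fingers move at their own pace and stop on an object; "grip_force" is the grip in N (left out, the last holds). Time passes only in rows, so rows that do not move let the fingers close. It gives the time, the measured TCP pose, the force and the opening at its end, in the units of the state.
- get_state(): the state, without advancing time (a new reading comes with each control period).
- grab_frame(name): name is "side" or "top"; returns a dict with "frame" (480x640x3 uint8, blue, green, red), "range_z" (480x640 float32, m along the optical axis (not along the pixel's ray), 0 where there is no reading), "vfov" (degrees; the focal length in pixels is half the picture's height over the tangent of half this angle, whatever the lens; pixels are square), "cx", "cy" (the principal point, pixels), "extrinsics" (4x4, takes a point from world to camera coordinates). Camera axes: x right, y down, z forward; pixel columns grow to the right and rows downward; lengths in m; the calibration is good to about 2 mm. A picture is of the moment at which its call begins.
- close_job(): hands the job in, once; it reports no verdict.
The state is a dict: "time_s": time; "q": joint angles; "dq": joint speeds; "tau": joint torques, N m; "tcp_pos": TCP position; "eef_rot": TCP orientation; "ft_force": force on the tool from outside, world axes, zero at the start; "moment": the same for the moment, N m; "finger_gap": finger opening in m.
Only numpy, scipy, OpenCV 4.12 (cv2) and the standard library are available. Lean on these libraries where they do the work, as an engineer would, in place of code of your own. Each camera call takes 0.05 s, during which the arm holds its last target. There are 200 camera calls.

TASK

Pack the badge trays for the match-day stall: release the clamp of the packing stand and then pull its stop rod right up; stack every green badge tray from the counter on the stand, lengthwise and square with it and centred front to back, alternately about 1 cm to the left and 1 cm to the right of its centre line (either side first), so that each rests on the lips of the one below. Then, with the clamp still open, lower the stop rod until its foot just touches the top tray, and swing the clamp lever home to lock it. Leave the other things on the counter where they are.

Things in the scene. Friction and masses are not known exactly. Their poses are not given: they have to be found in the camera images.
- stand: Packing stand fixed to the counter: grey plate 210 x 180 x 10 mm (top at z = 10 mm), from 85 mm in front (-x) to 125 mm behind its origin; yellow centre line at y = 0. Origin: at counter height, where the trays are to be centred; x to the rear (away from the robot at yaw 0), y left, z up. Long axis of trays along x. Two steel guard pins, 8 mm thick, stand at x 50, y +-81 mm, up to z 130 mm
- bracket (a point): Centre of the top face of the stand's green bracket, at stand x 86, y 0, z 188 mm. Bracket: x 47 to 125, y +-18, z 172 to 188 mm, on a green column x 92 to 124, y +-25 mm. It and the stop rod (stand x 62, y 0) overhang the rear ends of the trays, so slide trays in below the foot from the front; above trays there is room for x below 47 mm
- stop (a joint): Stop rod's height in m: 0 = lowest, 0.12 = fully up; its foot's underside is at z = 40 mm + this. Slides vertically and stays where left by friction (6 N; rod 0.25 kg), clamped or not. Starts nearly down
- stop_foot (a point): Centre of the underside of the stop rod's foot, a black rubber disc 22 mm across, 8 mm thick, on a 12 mm steel rod
- stop_knob (a point): Centre of the black upright cylindrical knob on top of the stop rod, 28 mm across, 26 mm tall, 169 mm above the foot's underside: grip it from above to raise or lower the rod
- clamp (a joint): Clamp lever's angle in rad: 0 = fully released (lever points left and rear, 0.70 rad from the stand's x towards its y), 1.3 = fully locked (points left, slightly to the front). Axis vertical at stand x 108, y 0 mm; counter-clockwise from above locks; stays where left (friction 0.15 N m). Starts locked. Released below 0.25, locked above 1.1
- clamp_handle (a point): Grip point of the clamp lever's red upright handle, a cylinder 16 mm across, 85 mm from the lever's axis, at z = 226 mm; the handle reaches 18 mm above this point, the lever's arm lies 24 mm below. To keep the gripper's body off the rod's knob, close the fingers along the stand's x
- tray_a_mid (a point): Centre, half-way up, of an open green badge tray with red and white badges (None if absent): 150 (x) x 110 (y) x 30 mm, 0.2 kg; half turn the same. White end lips 25 mm deep, flush with the rim. Grip from above its middle ridge along x (12 mm thick, 100 long, flush) between two pockets 43 mm wide, 26 deep, best 20 to 30 mm frontward for loading. Floor 4 mm; stack pitch 30 mm
- tray_a: The same tray as point tray_a_mid; origin at the centre of its underside
- tray_b_mid (a point): Centre, half-way up, of an open green badge tray with brass and white badges (None if absent): 150 (x) x 110 (y) x 30 mm, 0.2 kg; half turn the same. White end lips 25 mm deep, flush with the rim. Grip from above its middle ridge along x (12 mm thick, 100 long, flush) between two pockets 43 mm wide, 26 deep, best 20 to 30 mm frontward for loading. Floor 4 mm; stack pitch 30 mm
- tray_b: The same tray as point tray_b_mid; origin at the centre of its underside
- tray_c_mid (a point): Centre, half-way up, of an open green badge tray with blue and yellow badges (None if absent): 150 (x) x 110 (y) x 30 mm, 0.2 kg; half turn the same. White end lips 25 mm deep, flush with the rim. Grip from above its middle ridge along x (12 mm thick, 100 long, flush) between two pockets 43 mm wide, 26 deep, best 20 to 30 mm frontward for loading. Floor 4 mm; stack pitch 30 mm
- tray_c: The same tray as point tray_c_mid; origin at the centre of its underside
- tray_d_mid (a point): Centre, half-way up, of an open green badge tray with steel and red badges (None if absent): 150 (x) x 110 (y) x 30 mm, 0.2 kg; half turn the same. White end lips 25 mm deep, flush with the rim. Grip from above its middle ridge along x (12 mm thick, 100 long, flush) between two pockets 43 mm wide, 26 deep, best 20 to 30 mm frontward for loading. Floor 4 mm; stack pitch 30 mm
- tray_d: The same tray as point tray_d_mid; origin at the centre of its underside
- beer_mug: Bystander, to be left alone: glass beer mug, 84 mm across, 130 mm tall; origin at the centre of its underside
- tumbler: Bystander, to be left alone: clear plastic cup, 72 mm across, 100 mm tall; origin at the centre of its underside
- marker: Bystander, to be left alone: white and green marker pen lying flat, 130 mm long; origin at the centre of its underside
- stapler: Bystander, to be left alone: black stapler, 130 mm long, 45 mm tall; origin at the centre of its underside
- mints_tin: Bystander, to be left alone: flat red tin, 90 x 60 x 22 mm; origin at the centre of its underside
- snack_bowl: Bystander, to be left alone: white bowl, 120 mm across, 45 mm tall; origin at the centre of its underside
- glue_jar: Bystander, to be left alone: yellow jar, 60 mm across, 80 mm tall; origin at the centre of its underside
Not all that is in view belongs to the job. What is shaped like the tray_a but purple is not meant.

How it is judged:
By the outcome, as a careful person would: the job done as asked, in the order asked, and still so for the second after the job is handed in, with the robot touching nothing.
Of tray_a, tray_b, tray_c, tray_d only 2 to 4 are there at a start; the rules pass over those that are not, and their reading is None.
At some moment in a run one of tray_a, tray_b, tray_c, tray_d may be knocked a few centimetres aside while the robot is not near it.
Once in a run the grip may slacken for a moment while it holds something.
It also fails if it takes over 210 s, if anything falls off the work surface, if the arm or the gripper's body presses on something with over 40 N, if the wrist force passes 120 N, or if a joint passes its speed limit or range.

## Working session

There is one attempt and no reset: what is moved stays moved. The work goes in short steps, Python scripts to look and compute and a tool call to move; the robot and the scene stay as the last step left them, time stands still between calls to the robot, and variables do not carry over. Pictures are saved under pics/ and viewed, about 12 in all and at most 16, crops included, and the job is handed in when it is done.

Besides the shell and the picture viewer there is one more tool, called after "Emit:" by a JSON object that holds its "fn" and its "kwargs". jog_arm: Moves the arm, as the interface text tells. Shifts and turns lie within -1 to 1; 1 stands for 2.5 cm of shift or 5 degrees of turn. Its arguments: {"type":"object","properties":{"steps":{"type":"string"},"grip_force":{"type":"number"}},"required":["steps"]}

```bash
ls; mkdir -p pics; cat > h.py <<'E'
from workcell import *
import numpy as np, cv2
def K(f):
    F=f["frame"].shape[0]/2/np.tan(np.radians(f["vfov"])/2); return F,f["cx"],f["cy"]
def cloud(f):
    F,cx,cy=K(f); z=f["range_z"]; v,u=np.mgrid[:z.shape[0],:z.shape[1]]
    P=np.stack([(u-cx)/F*z,(v-cy)/F*z,z],-1); E=f["extrinsics"]
    return (P-E[:3,3])@E[:3,:3]
def proj(f,p):
    F,cx,cy=K(f);E=f["extrinsics"]; c=E[:3,:3]@np.array(p)+E[:3,3]; return F*c[0]/c[2]+cx,F*c[1]/c[2]+cy
def ray(f,u,v,h):
    F,cx,cy=K(f);E=f["extrinsics"]; d=E[:3,:3].T@np.array([(u-cx)/F,(v-cy)/F,1]); o=-E[:3,:3].T@E[:3,3]
    return o+d*(h-o[2])/d[2]
E
python3 - <<'E'
from h import *
for n in("top","side"):
    f=grab_frame(n); cv2.imwrite(f"pics/{n}0.png",f["frame"]); np.save(f"{n}0.npy",f,allow_pickle=True)
    E=f["extrinsics"];print(n,f["vfov"],f["cx"],f["cy"],-E[:3,:3].T@E[:3,3],E[:3,:3].round(3).tolist(),(f["range_z"]==0).mean())
s=get_state();print(s)
E
```

```text
pics
top 50.51272933328123 312.933130269383 238.1781067519929 [0.42306466 0.0133919  1.32792495] [[-0.009, -1.0, -0.017], [-0.994, 0.011, -0.112], [0.112, 0.016, -0.994]] 0.004108072916666667
side 54.95358501481126 319.3255143915255 241.22751941734708 [0.37581555 0.9098262  1.21654515] [[-0.981, -0.194, -0.0], [-0.148, 0.748, -0.647], [0.125, -0.635, -0.762]] 0.003974609375
{'time_s': 0.1, 'q': array([-1.21882700e+00,  1.16448188e-01,  1.44222838e+00, -2.56854673e-05,
        1.58402089e+00, -3.78074530e-02]), 'dq': array([ 0.00020215, -0.0002205 , -0.00104691,  0.00018536, -0.00078437,
       -0.00086796]), 'tau': array([ 3.19178354e-03, -7.22891951e+01, -6.23863578e+01,  7.81631959e-02,
        2.27785972e-02, -2.80068440e-05]), 'tcp_pos': array([ 0.25640402, -0.62420467,  0.23195357]), 'eef_rot': array([[-9.24994029e-01, -4.04987703e-04,  3.79981422e-01],
       [-3.79981638e-01,  1.02822326e-03, -9.24993458e-01],
       [-1.60947608e-05, -9.99999389e-01, -1.10498827e-03]]), 'ft_force': array([ 0.75125992, -0.79924644,  0.47138531]), 'moment': array([-0.03082126,  0.0020903 ,  0.01132807]), 'finger_gap': 0.09299308094461074}
```

View pics/top0.png

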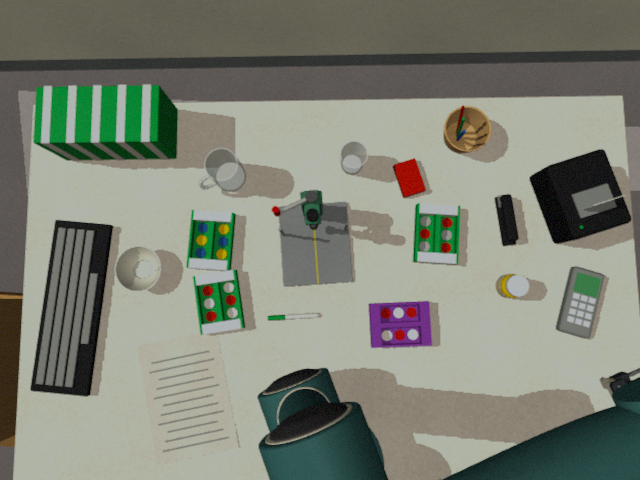

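View pics/side0.png

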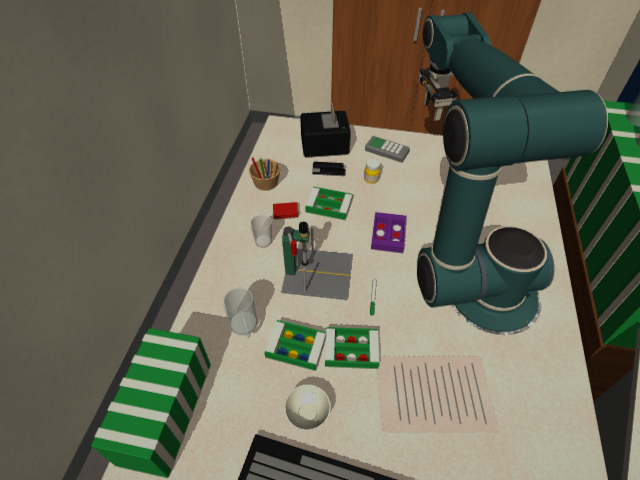

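Top view: green trays at px (212,240) blue/yellow = c, (220,302) red/white = a, and (437,235) red/steel = d. The purple tray at (400,324) is a decoy. The stand is at (315,245), with the clamp handle at (276,211) and the knob at about (313,210). I'll measure these and enlarge to confirm.

```bash
cat >> h.py <<'E'
def trays(f,cs,h=0.03,r=0.1):
    """rim outline at height h near centres cs: world x,y,yaw of long axis, size"""
    P=cloud(f); out=[]
    hsv=cv2.cvtColor(f["frame"],cv2.COLOR_BGR2HSV)
    for c in cs:
        m=(np.hypot(P[...,0]-c[0],P[...,1]-c[1])<r)&(abs(P[...,2]-h)<0.006)
        m=m.astype(np.uint8); n,l,st,_=cv2.connectedComponentsWithStats(m)
        k=1+np.argmax(st[1:,4]); q=P[l==k][:,:2]
        (cx,cy),(w,hh),a=cv2.minAreaRect((q*1000).astype(np.float32))
        if w<hh: w,hh,a=hh,w,a+90
        a=(a+90)%180-90
        out.append((round(cx/1000,4),round(cy/1000,4),round(a,1),round(w),round(hh),len(q)))
    return out
E
python3 - <<'E'
from h import *
f=np.load("top0.npy",allow_pickle=True).item(); s=np.load("side0.npy",allow_pickle=True).item()
cs=[ray(f,u,v,.03)[:2] for u,v in((220,302),(212,240),(437,235))]
for g in(f,s): print(trays(g,cs))
# stand plate
P=cloud(f); c=ray(f,315,245,.01); print(c)
hsv=cv2.cvtColor(f["frame"],cv2.COLOR_BGR2HSV)
for g in (f,s):
    P=cloud(g); hsv=cv2.cvtColor(g["frame"],cv2.COLOR_BGR2HSV)
    near=np.hypot(P[...,0]-c[0],P[...,1]-c[1])<.16
    m=near&(abs(P[...,2]-.01)<.004)&(hsv[...,2]<150)
    m=cv2.morphologyEx(m.astype(np.uint8),cv2.MORPH_OPEN,np.ones((3,3)))
    n,l,st,_=cv2.connectedComponentsWithStats(m);k=1+np.argmax(st[1:,4]);q=P[l==k][:,:2]
    print("plate",cv2.minAreaRect((q*1000).astype(np.float32)),len(q))
    y=near&(hsv[...,0]>20)&(hsv[...,0]<32)&(hsv[...,1]>110)&(abs(P[...,2]-.01)<.008)
    q=P[y][:,:2]*1000; vx,vy,x0,y0=cv2.fitLine(q.astype(np.float32),cv2.DIST_HUBER,0,.01,.01).ravel();print("line",len(q),np.degrees(np.arctan(vy/vx)),x0,y0,q.min(0),q.max(0))
    r=near&((hsv[...,0]<8)|(hsv[...,0]>172))&(hsv[...,1]>140)&(P[...,2]>.19); print("red",r.sum(),np.median(P[r],0), P[r].max(0),P[r].min(0))
    k=near&(P[...,2]>.19)&~r; print("hi",k.sum(),np.percentile(P[k][:,2],[5,50,95])); 
    kk=near&(P[...,2]>.213)&~r&(hsv[...,2]<80);print("knob?",kk.sum(),P[kk].mean(0) if kk.any() else 0, np.argwhere(kk).mean(0), P[kk].max(0))
A=cv2.resize(f["frame"][180:345,180:470],None,fx=2.7,fy=2.7,interpolation=cv2.INTER_CUBIC); cv2.imwrite("pics/c1.png",A)
A=cv2.resize(s["frame"][170:380,240:440],None,fx=2.8,fy=2.8,interpolation=cv2.INTER_CUBIC); cv2.imwrite("pics/c2.png",A)
E
```

```text
[(0.421, 0.2809, 8.2, 173, 111, 1380), (0.5559, 0.2951, -4.4, 174, 127, 1396), (0.5789, -0.283, -4.1, 151, 112, 1250)]
[(0.4185, 0.2824, 8.7, 175, 115, 1093), (0.5546, 0.2998, -3.8, 172, 122, 1039), (0.5755, -0.2804, -3.7, 151, 121, 465)]
[0.55378178 0.02943574 0.01      ]
plate ((560.1781616210938, -15.388526916503906), (209.46975708007812, 87.11282348632812), 2.808607816696167) 1625
line 82 3.7457557 521.99603 27.810558 [455.26270833  22.48519335] [593.3824708   34.29419079]
red 55 [0.60605306 0.11022539 0.24269284] [0.61480141 0.11929793 1.32792495] [0.42306466 0.0133919  0.20349783]
hi 1688 [0.19914955 1.32792495 1.32792495]
knob? 282 [0.50495334 0.02313724 0.81392421] [250.15602837 337.89716312] [0.61148183 0.10617701 1.32792495]
plate ((545.3930053710938, 90.43795013427734), (50.17754364013672, 38.318702697753906), 35.768165588378906) 97
line 63 4.046107 528.40955 30.263025 [452.72445102  21.38876648] [617.39013665  39.46959867]
red 76 [0.60549208 0.12034087 0.22505487] [0.613858   0.1260111  0.24533131] [0.59900675 0.10827005 0.19199884]
hi 217 [0.19242398 0.20627727 0.23205675]
knob? 82 [0.59554738 0.03991371 0.22644242] [226.7195122  303.07317073] [0.60896651 0.04970096 0.23371088]
```

View pics/c1.png

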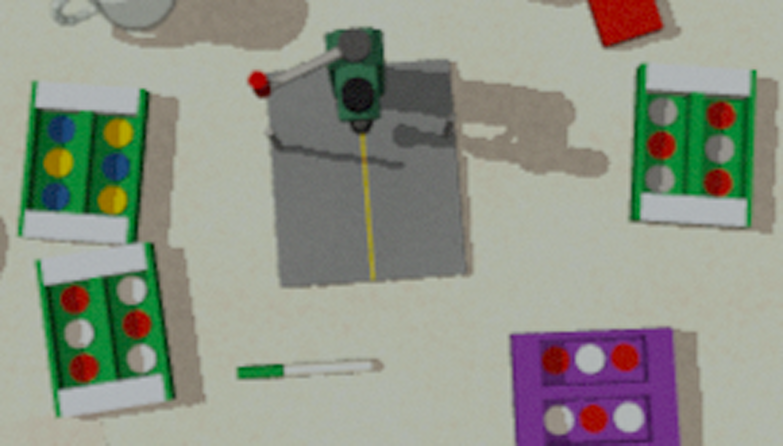

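View pics/c2.png

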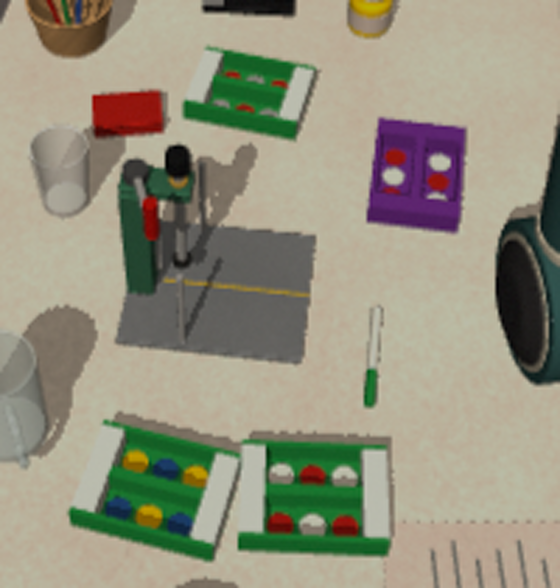

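Crops confirm three green trays: a (red/white), c (blue/yellow) and d (steel/red). The purple tray is excluded. Next I refine the poses from the green outlines and the plate edges.

```bash
cat >> h.py <<'E'
def planepts(f,m,h):
    v,u=np.nonzero(m); F,cx,cy=K(f);E=f["extrinsics"];R=E[:3,:3];o=-R.T@E[:3,3]
    d=np.stack([(u-cx)/F,(v-cy)/F,np.ones(len(u))],1)@R; return (o+d*((h-o[2])/d[:,2])[:,None])[:,:2]
def rect(q):
    (cx,cy),(w,h),a=cv2.minAreaRect((q*1000).astype(np.float32))
    if w<h: w,h,a=h,w,a+90
    return round(cx,1),round(cy,1),round((a+90)%180-90,2),round(w,1),round(h,1)
def gtray(f,c,h=.03,r=.1,lo=.022):
    P=cloud(f);hsv=cv2.cvtColor(f["frame"],cv2.COLOR_BGR2HSV)
    m=(hsv[...,0]>45)&(hsv[...,0]<80)&(hsv[...,1]>110)&(P[...,2]>h-.03+lo)&(P[...,2]<h+.012)&(np.hypot(P[...,0]-c[0],P[...,1]-c[1])<r)
    n,l,st,_=cv2.connectedComponentsWithStats(cv2.dilate(m.astype(np.uint8),np.ones((3,3))))
    return planepts(f,m,h)
def stand(f,c,yaw):
    P=cloud(f);hsv=cv2.cvtColor(f["frame"],cv2.COLOR_BGR2HSV)
    m=(hsv[...,1]<60)&(hsv[...,2]<130)&(abs(P[...,2]-.008)<.012)
    q=planepts(f,m,.01); a=np.radians(yaw); R=np.array([[np.cos(a),np.sin(a)],[-np.sin(a),np.cos(a)]])
    return q,(q-np.array(c))@R.T
E
python3 - <<'E'
from h import *
f=np.load("top0.npy",allow_pickle=True).item(); s=np.load("side0.npy",allow_pickle=True).item()
for n,c in dict(a=(.42,.281),c=(.556,.293),d=(.577,-.281)).items():
    for g in(f,s):
        q=gtray(g,c,r=.092); print(n,len(q),rect(q))
for g in(f,s):
    for yaw in(3.75,4.05):
        q,l=stand(g,(.54,.029),yaw)
        k=(abs(l[:,0])<.12)&(abs(l[:,1])<.11); l=l[k]
        fr=[l[(l[:,1]>a)&(l[:,1]<a+.02),0].min() for a in np.arange(-.08,.08,.02)]
        b=[(l[(l[:,0]>a)&(l[:,0]<a+.02),1].min(),l[(l[:,0]>a)&(l[:,0]<a+.02),1].max()) for a in np.arange(-.08,.0,.02)]
        print(yaw,np.round(fr,4),np.round(b,4).tolist())
# knob, handle in top image by raycast
hsv=cv2.cvtColor(f["frame"],cv2.COLOR_BGR2HSV)
m=np.zeros(hsv.shape[:2],bool);m[190:235,295:330]=hsv[190:235,295:330,2]<35
n,l,st,ce=cv2.connectedComponentsWithStats(m.astype(np.uint8))
for i in range(1,n):
    if st[i,4]>30: print("dark",st[i],ce[i],ray(f,*ce[i],.222))
m=np.zeros(hsv.shape[:2],bool);m[200:222,265:290]=(hsv[200:222,265:290,1]>150); ce=np.argwhere(m).mean(0);print("red",ce,m.sum(),ray(f,ce[1],ce[0],.24))
P=cloud(s);hs=cv2.cvtColor(s["frame"],cv2.COLOR_BGR2HSV)
E
```

```text
a 455 (422.1, 278.9, 8.59, 156.8, 109.7)
a 424 (421.1, 285.7, 8.4, 153.4, 114.5)
c 445 (556.2, 298.4, 2.2, 147.7, 122.9)
c 406 (556.9, 300.3, -1.61, 139.0, 127.6)
d 503 (577.5, -282.3, -4.57, 147.5, 111.8)
d 235 (575.0, -275.0, -4.1, 144.8, 118.4)
3.75 [-0.0872 -0.086  -0.0868 -0.0865 -0.0847 -0.0861 -0.0869 -0.0856] [[-0.0918, 0.0887], [-0.0923, 0.0877], [-0.0914, 0.0887], [-0.0923, 0.0878]]
4.05 [-0.0875 -0.0863 -0.087  -0.0865 -0.0847 -0.086  -0.0867 -0.0852] [[-0.0914, 0.0891], [-0.092, 0.0885], [-0.0913, 0.0888], [-0.0922, 0.0879]]
3.75 [-0.0915 -0.0899 -0.0906 -0.0899 -0.0916 -0.0901 -0.0911 -0.0904] [[-0.0867, 0.0975], [-0.0854, 0.0978], [-0.0866, 0.0965], [-0.0844, 0.0957]]
4.05 [-0.0918 -0.0902 -0.0908 -0.0899 -0.0915 -0.0899 -0.0909 -0.09  ] [[-0.0863, 0.0978], [-0.085, 0.098], [-0.0864, 0.0967], [-0.0843, 0.0957]]
dark [307 209  11  13 112] [311.97321429 214.875     ] [0.59940028 0.03285719 0.222     ]
red [210.64 275.74] 50 [0.60677103 0.1110292  0.24      ]
```

```bash
cat > g.py <<'E'
from h import *
import sys
from scipy.spatial.transform import Rotation as Ro
S0=np.array([.5385,.0285]);SY=3.8
def sw(x,y): a=np.radians(SY); return S0+np.array([x*np.cos(a)-y*np.sin(a),x*np.sin(a)+y*np.cos(a)])/1000
def Rt(yaw):  # yaw of tool z, tool y down
    a=np.radians(yaw); z=np.array([np.cos(a),np.sin(a),0]); y=np.array([0,0,-1.]); return np.stack([np.cross(y,z),y,z],1)
def plan(pts,yaw,s=None):
    s=s or get_state(); R=Rt(yaw); rv=Ro.from_matrix(s["eef_rot"].T@R).as_rotvec(degrees=True)/5
    print("t",round(s["time_s"],2),"pos",s["tcp_pos"].round(4),"gap",round(s["finger_gap"],4),"F",s["ft_force"].round(1)); print("turn",rv.round(2),"q1,q6",s["q"][[0,5]].round(2))
    p=s["tcp_pos"]
    for t in pts:
        t=np.array(t); print("shift",(R.T@(t-p)/.025).round(2),"->",t.round(4)); p=t
E
python3 - <<'E'
from g import *
h=[*sw(72.6,77.3),.226]
plan([[.256,-.624,.33],[h[0],h[1],.33],h],SY)
p=np.array(h)
L=[]
for t in np.linspace(2.0,.74,9): L.append([*sw(108+85*np.cos(t),85*np.sin(t)),.226])
plan(L,SY)
E
```

```text
t 0.1 pos [ 0.2564 -0.6242  0.232 ] gap 0.093 F [ 0.8 -0.8  0.5]
turn [ 1.000e-02 -1.429e+01 -1.000e-02] q1,q6 [-1.22 -0.04]
shift [-0.01 -3.92 -0.02] -> [ 0.256 -0.624  0.33 ]
shift [-28.39   0.    15.91] -> [0.6058 0.1104 0.33  ]
shift [0.   4.16 0.  ] -> [0.6058 0.1104 0.226 ]
t 0.1 pos [ 0.2564 -0.6242  0.232 ] gap 0.093 F [ 0.8 -0.8  0.5]
turn [ 1.000e-02 -1.429e+01 -1.000e-02] q1,q6 [-1.22 -0.04]
shift [-28.39   0.24  15.89] -> [0.6058 0.1104 0.226 ]
shift [-0.18  0.    0.5 ] -> [0.6181 0.1158 0.226 ]
shift [-0.1   0.    0.53] -> [0.631  0.1193 0.226 ]
shift [-0.02  0.    0.53] -> [0.6443 0.1206 0.226 ]
shift [0.07 0.   0.53] -> [0.6577 0.1199 0.226 ]
shift [0.15 0.   0.51] -> [0.6707 0.1171 0.226 ]
shift [0.23 0.   0.48] -> [0.6832 0.1122 0.226 ]
shift [0.3  0.   0.44] -> [0.6947 0.1055 0.226 ]
shift [0.37 0.   0.39] -> [0.7051 0.097  0.226 ]
```

Emit:
{"fn": "jog_arm", "kwargs": {"steps": "0 -1 0 0 -1 0 1;0 -1 0 0 -1 0 1;0 -1 0 0 -1 0 1;0 -0.9 0 0 -1 0 1;0 0 0 0 -1 0 1;0 0 0 0 -1 0 1;0 0 0 0 -1 0 1;0 0 0 0 -1 0 1;0 0 0 0 -1 0 1;0 0 0 0 -1 0 1;0 0 0 0 -1 0 1;0 0 0 0 -1 0 1;0 0 0 0 -1 0 1;0 0 0 0 -1 0 1;0 0 0 0 -0.3 0 1;-0.9 0 0.5 0 0 0 1;-0.9 0 0.5 0 0 0 1;-0.9 0 0.5 0 0 0 1;-0.9 0 0.5 0 0 0 1;-0.9 0 0.5 0 0 0 1", "grip_force": 15}}

```text
time_s: 1.77
tcp_pos: [0.3116, -0.5068, 0.3297]
eef_rot: [[0.067, -0.0, 0.998], [-0.998, 0.001, 0.067], [-0.001, -1.0, -0.0]]
ft_force: [-1.5, -0.2, -0.1]
finger_gap: 0.0928
```

Emit:
{"fn": "jog_arm", "kwargs": {"steps": "-0.9 0 0.5 0 0 0 1;-0.9 0 0.5 0 0 0 1;-0.9 0 0.5 0 0 0 1;-0.9 0 0.5 0 0 0 1;-0.9 0 0.5 0 0 0 1;-0.9 0 0.5 0 0 0 1;-0.9 0 0.5 0 0 0 1;-0.9 0 0.5 0 0 0 1;-0.9 0 0.5 0 0 0 1;-0.9 0 0.5 0 0 0 1;-0.9 0 0.5 0 0 0 1;-0.9 0 0.5 0 0 0 1;-0.9 0 0.5 0 0 0 1;-0.9 0 0.5 0 0 0 1;-0.9 0 0.5 0 0 0 1;-0.9 0 0.5 0 0 0 1;-0.9 0 0.5 0 0 0 1;-0.9 0 0.5 0 0 0 1;-0.9 0 0.5 0 0 0 1;-0.9 0 0.5 0 0 0 1"}}

```text
time_s: 3.43
tcp_pos: [0.531, -0.041, 0.3299]
eef_rot: [[0.067, -0.0, 0.998], [-0.998, 0.0, 0.067], [-0.0, -1.0, -0.0]]
ft_force: [0.7, -0.5, -0.1]
finger_gap: 0.093
```

```bash
python3 - <<'E'
from g import *
h=[*sw(72.6,77.3),.226]
plan([[h[0],h[1],.33],h],SY)
E
```

```text
t 3.43 pos [ 0.531  -0.041   0.3299] gap 0.093 F [ 0.7 -0.5 -0.1]
turn [ 0.    0.01 -0.  ] q1,q6 [-0.12 -0.19]
shift [-5.84 -0.    3.39] -> [0.6058 0.1104 0.33  ]
shift [0.   4.16 0.  ] -> [0.6058 0.1104 0.226 ]
```

Emit:
{"fn": "jog_arm", "kwargs": {"steps": "-1 0 0.57 0 0 0 1;-1 0 0.57 0 0 0 1;-1 0 0.57 0 0 0 1;-1 0 0.57 0 0 0 1;-1 0 0.57 0 0 0 1;-0.85 0 0.55 0 0 0 1;0 0 0 0 0 0 1;0 0.8 0 0 0 0 1;0 0.8 0 0 0 0 1;0 0.8 0 0 0 0 1;0 0.8 0 0 0 0 1;0 0.6 0 0 0 0 1;0 0.36 0 0 0 0 1;0 0 0 0 0 0 -1;0 0 0 0 0 0 -1;0 0 0 0 0 0 -1;0 0 0 0 0 0 -1;0 0 0 0 0 0 -1;0 0 0 0 0 0 -1;0 0 0 0 0 0 -1", "grip_force": 12}}

```text
time_s: 5.1
tcp_pos: [0.6058, 0.1094, 0.2265]
eef_rot: [[0.067, 0.0, 0.998], [-0.998, 0.0, 0.067], [-0.0, -1.0, 0.0]]
ft_force: [0.2, -0.5, -0.8]
finger_gap: 0.0509
```

```bash
python3 - <<'E'
from g import *
f=grab_frame("side"); x,y=map(int,proj(f,[*sw(72,40),.22])); A=f["frame"][y-75:y+75,x-100:x+100]; cv2.imwrite("pics/g1.png",cv2.resize(A,None,fx=4,fy=4,interpolation=cv2.INTER_CUBIC)); print(x,y)
plan([],SY)
E
```

```text
296 236
t 5.15 pos [0.6058 0.1094 0.2264] gap 0.0467 F [0.  0.4 0.8]
turn [-0.    0.01 -0.  ] q1,q6 [0.14 0.07]
```

View pics/g1.png

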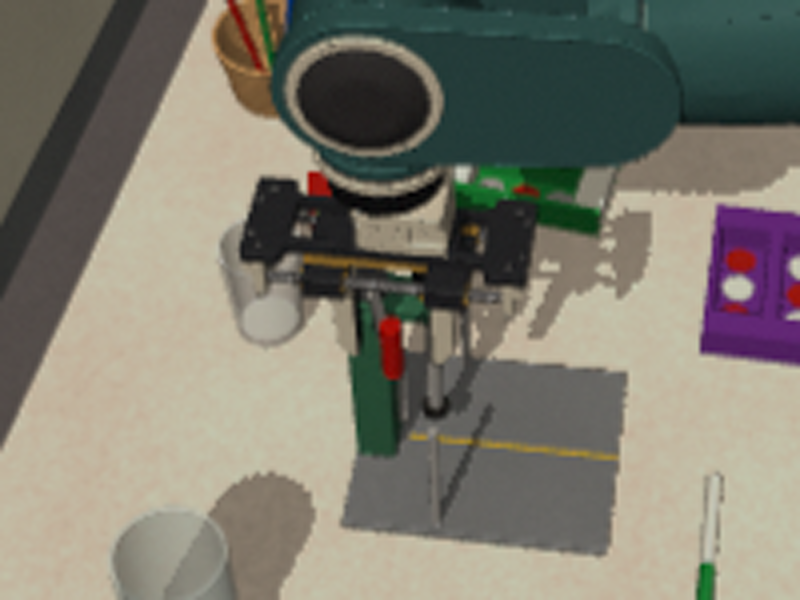

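The handle (red, around px 390,350 in the crop) lies between the fingers, which are still closing.

Emit:
{"fn": "jog_arm", "kwargs": {"steps": "0 0 0 0 0 0 -1;0 0 0 0 0 0 -1;0 0 0 0 0 0 -1;0 0 0 0 0 0 -1;0 0 0 0 0 0 -1;0 0 0 0 0 0 -1;0 0 0 0 0 0 -1;0 0 0 0 0 0 -1"}}

```text
time_s: 5.82
tcp_pos: [0.6059, 0.1092, 0.2262]
eef_rot: [[0.067, 0.0, 0.998], [-0.998, -0.0, 0.067], [0.0, -1.0, 0.0]]
ft_force: [3.1, -2.6, -0.6]
finger_gap: 0.0159
```

```bash
python3 - <<'E'
from g import *
plan([],SY)
E
```

```text
t 5.82 pos [0.6059 0.1092 0.2262] gap 0.0159 F [ 3.1 -2.6 -0.6]
turn [-0.    0.01  0.  ] q1,q6 [0.14 0.07]
```

Emit:
{"fn": "jog_arm", "kwargs": {"steps": "-0.18 0 0.5 0 0 0 -1;-0.1 0 0.53 0 0 0 -1;-0.02 0 0.53 0 0 0 -1;0.07 0 0.53 0 0 0 -1;0.15 0 0.51 0 0 0 -1;0.23 0 0.48 0 0 0 -1;0.3 0 0.44 0 0 0 -1;0.37 0 0.38 0 0 0 -1;0 0 0 0 0 0 -1;0 0 0 0 0 0 -1"}}

```text
time_s: 6.65
tcp_pos: [0.7051, 0.0952, 0.2259]
eef_rot: [[0.066, 0.001, 0.998], [-0.998, 0.0, 0.066], [-0.0, -1.0, 0.001]]
ft_force: [7.9, 1.6, -3.3]
finger_gap: 0.0153
```

```bash
python3 - <<'E'
from g import *
s=get_state();a=np.radians(SY);d=s["tcp_pos"][:2]-S0;print("stand",d@[np.cos(a),np.sin(a)],d@[-np.sin(a),np.cos(a)], s["moment"])
plan([],SY)
k=sw(62,0); p=s["tcp_pos"]
print("to knob yaw -86.2")
plan([[p[0],p[1],.33],[*k,.33],[*k,.207]],SY-90)
E
```

```text
stand 0.17063785144836754 0.055546424406394554 [ 0.47017429 -1.37224231  0.09801203]
t 6.65 pos [0.7051 0.0952 0.2259] gap 0.0153 F [ 7.9  1.6 -3.3]
turn [-0.01  0.   -0.  ] q1,q6 [0.1  0.03]
to knob yaw -86.2
t 6.65 pos [0.7051 0.0952 0.2259] gap 0.0153 F [ 7.9  1.6 -3.3]
turn [-1.0e-02  1.8e+01 -1.0e-02] q1,q6 [0.1  0.03]
shift [ 0.   -4.16  0.  ] -> [0.7051 0.0952 0.33  ]
shift [4.35 0.   2.22] -> [0.6004 0.0326 0.33  ]
shift [0.   4.92 0.  ] -> [0.6004 0.0326 0.207 ]
```

Emit:
{"fn": "jog_arm", "kwargs": {"steps": "0 0 0 0 0 0 1;0 0 0 0 0 0 1;0 0 0 0 0 0 1;0 0 0 0 0 0 1;0 0 0 0 0 0 1;0 0 0 0 0 0 1;0 0 0 0 0 0 1;0 0 0 0 0 0 1;0 -1 0 0 0 0 1;0 -1 0 0 0 0 1;0 -1 0 0 0 0 1;0 -1 0 0 0 0 1;0 -0.16 0 0 1 0 1;0 0 0 0 1 0 1;0 0 0 0 1 0 1;0 0 0 0 1 0 1;0 0 0 0 1 0 1;0 0 0 0 1 0 1;0 0 0 0 1 0 1;0 0 0 0 1 0 1", "grip_force": 25}}

```text
time_s: 8.32
tcp_pos: [0.7044, 0.0954, 0.3301]
eef_rot: [[-0.594, -0.0, 0.805], [-0.805, 0.0, -0.594], [0.0, -1.0, -0.0]]
ft_force: [0.7, -0.1, 0.6]
finger_gap: 0.0928
```

Emit:
{"fn": "jog_arm", "kwargs": {"steps": "0 0 0 0 1 0 1;0 0 0 0 1 0 1;0 0 0 0 1 0 1;0 0 0 0 1 0 1;0 0 0 0 1 0 1;0 0 0 0 1 0 1;0 0 0 0 1 0 1;0 0 0 0 1 0 1;0 0 0 0 1 0 1;0 0 0 0 1 0 1;0.9 0 0.45 0 0 0 1;0.9 0 0.45 0 0 0 1;0.9 0 0.45 0 0 0 1;0.9 0 0.45 0 0 0 1;0.75 0 0.42 0 0 0 1;0 0 0 0 0 0 1;0 0 0 0 0 0 1"}}

```text
time_s: 9.73
tcp_pos: [0.5992, 0.0324, 0.3309]
eef_rot: [[-0.998, 0.001, 0.066], [-0.066, 0.0, -0.998], [-0.001, -1.0, 0.0]]
ft_force: [0.2, 0.0, 0.6]
finger_gap: 0.0933
```

```bash
python3 - <<'E'
from g import *
k=sw(62,0); plan([[*k,.33],[*k,.213]],SY-90)
f=grab_frame("side"); x,y=map(int,proj(f,[*sw(90,0),.22])); A=f["frame"][y-75:y+75,x-100:x+100]; cv2.imwrite("pics/g2.png",cv2.resize(A,None,fx=4,fy=4,interpolation=cv2.INTER_CUBIC)); print(x,y,proj(f,[*k,.21]),proj(f,[*k,.23]))
E
```

```text
t 9.73 pos [0.5992 0.0324 0.3309] gap 0.0933 F [0.2 0.  0.6]
turn [-0.   -0.   -0.02] q1,q6 [0.01 1.52]
shift [-0.05  0.04 -0.  ] -> [0.6004 0.0326 0.33  ]
shift [0.   4.68 0.  ] -> [0.6004 0.0326 0.213 ]
292 225 (np.float64(302.1569852982691), np.float64(228.43312662096244)) (np.float64(301.9611405733022), np.float64(223.81899610360585))
```

View pics/g2.png

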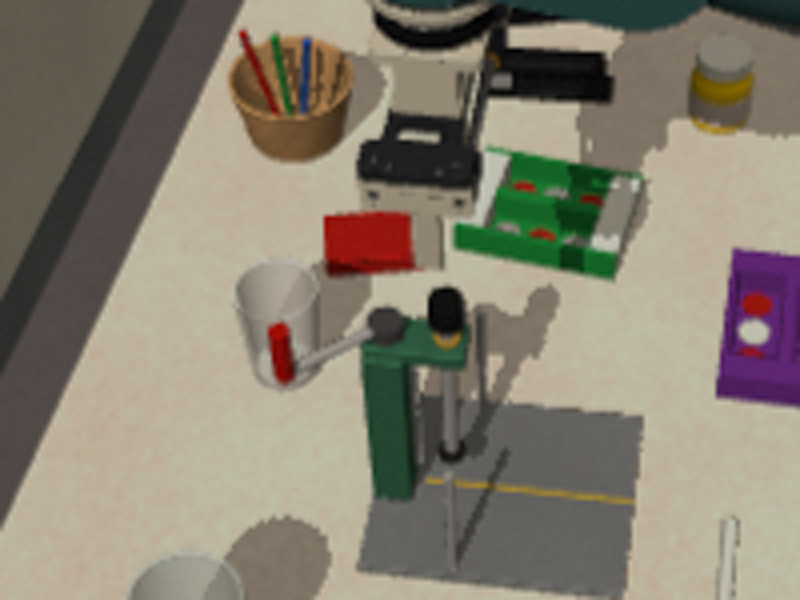

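Clamp lever now points rear-left (released). The knob at crop (446,312) matches the prediction, so I descend and grip it.

Emit:
{"fn": "jog_arm", "kwargs": {"steps": "-0.05 0.68 0 0 0 0 1;0 1 0 0 0 0 1;0 1 0 0 0 0 1;0 1 0 0 0 0 1;0 0.7 0 0 0 0 1;0 0.34 0 0 0 0 1;0 0 0 0 0 0 -1;0 0 0 0 0 0 -1;0 0 0 0 0 0 -1;0 0 0 0 0 0 -1;0 0 0 0 0 0 -1;0 0 0 0 0 0 -1;0 0 0 0 0 0 -1;0 0 0 0 0 0 -1;0 0 0 0 0 0 -1;0 0 0 0 0 0 -1;0 0 0 0 0 0 -1;0 0 0 0 0 0 -1;0 0 0 0 0 0 -1;0 0 0 0 0 0 -1"}}

```text
time_s: 11.45
tcp_pos: [0.6008, 0.0332, 0.2121]
eef_rot: [[-0.998, -0.0, 0.067], [-0.067, 0.001, -0.998], [0.0, -1.0, -0.001]]
ft_force: [-0.6, 5.4, -0.2]
finger_gap: 0.0277
```

```bash
python3 - <<'E'
from g import *
plan([],SY-90)
E
```

```text
t 11.45 pos [0.6008 0.0332 0.2121] gap 0.0277 F [-0.6  5.4 -0.2]
turn [0.01 0.01 0.  ] q1,q6 [0.01 1.52]
```

Emit:
{"fn": "jog_arm", "kwargs": {"steps": "0 -0.5 0 0 0 0 -1;0 -0.7 0 0 0 0 -1;0 -0.7 0 0 0 0 -1;0 -0.7 0 0 0 0 -1;0 -0.7 0 0 0 0 -1;0 -0.5 0 0 0 0 -1;0 -0.2 0 0 0 0 -1;0 -0.1 0 0 0 0 -1;0 0 0 0 0 0 -1", "grip_force": 30}}

```text
time_s: 12.2
tcp_pos: [0.6008, 0.0332, 0.3147]
eef_rot: [[-0.998, -0.0, 0.067], [-0.067, 0.001, -0.998], [0.0, -1.0, -0.001]]
ft_force: [-1.5, 5.2, 1.3]
finger_gap: 0.0277
```

Emit:
{"fn": "jog_arm", "kwargs": {"steps": "0 -0.1 0 0 0 0 -1;0 -0.1 0 0 0 0 -1"}}

```text
time_s: 12.37
tcp_pos: [0.6007, 0.0332, 0.3184]
eef_rot: [[-0.998, -0.002, 0.067], [-0.067, 0.001, -0.998], [0.002, -1.0, -0.001]]
ft_force: [1.7, 5.9, -8.6]
finger_gap: 0.0275
```

Emit:
{"fn": "jog_arm", "kwargs": {"steps": "0 -0.1 0 0 0 0 -1;0 -0.1 0 0 0 0 -1"}}

```text
time_s: 12.53
tcp_pos: [0.6007, 0.0332, 0.3231]
eef_rot: [[-0.998, -0.002, 0.067], [-0.067, 0.001, -0.998], [0.002, -1.0, -0.001]]
ft_force: [3.5, 5.6, -41.3]
finger_gap: 0.0275
```

Rod is fully up: TCP z is 0.323 with −41 N against the stop, so foot underside is at 160 mm with TCP at about 0.3225. Release, rise, and re-measure the trays.

Emit:
{"fn": "jog_arm", "kwargs": {"steps": "0 0.05 0 0 0 0 1;0 0 0 0 0 0 1;0 0 0 0 0 0 1;0 0 0 0 0 0 1;0 0 0 0 0 0 1;0 0 0 0 0 0 1;0 -0.6 0 0 0 0 1;0 -1 0 0 0 0 1;0 -0.6 0 0 0 0 1;0 0 0 0 0 0 1"}}

```text
time_s: 13.37
tcp_pos: [0.6011, 0.0328, 0.3822]
eef_rot: [[-0.998, 0.005, 0.067], [-0.067, -0.0, -0.998], [-0.005, -1.0, 0.0]]
ft_force: [-1.6, 0.9, 0.1]
finger_gap: 0.0891
```

```bash
cat >> h.py <<'E'
def tray(f,c,yaw,h=.03,lo=.022,mg=7):
    c=np.array(c)*1000; q=gtray(f,c/1000,h,.105,lo)*1000
    for _ in range(4):
        a=np.radians(yaw);R=np.array([[np.cos(a),np.sin(a)],[-np.sin(a),np.cos(a)]]); l=(q-c)@R.T
        l=l[(abs(l[:,0])<75+mg)&(abs(l[:,1])<55+mg)]
        (x,y),(w,hh),b=cv2.minAreaRect(l.astype(np.float32)); b=(b+45)%90-45
        if abs(b)>20: break
        pl,ph=np.percentile(l,1,0),np.percentile(l,99,0)
        c=c+R.T@np.array([x,y]); yaw+=b
    return c.round(1),round(yaw,2),(w,hh) if w>hh else (hh,w)
E
python3 - <<'E'
from g import *
f=grab_frame("top");np.save("top1.npy",f,allow_pickle=True); g=grab_frame("side")
for n,c,y in(("a",(.4215,.281),8.5),("c",(.5555,.296),-4.2),("d",(.577,-.281),-4.3)):
    for k in(f,g): print(n,tray(k,c,y))
    # depth of pocket profile along the two badge rows
    P=cloud(f);a=np.radians(y);R=np.array([[np.cos(a),np.sin(a)],[-np.sin(a),np.cos(a)]])
    l=(P[...,:2]-np.array(c))@R.T
    for yy in(-.027,.027):
        print([round(float(np.median(P[...,2][(abs(l[...,1]-yy)<.006)&(abs(l[...,0]-xx)<.004)]))*1000) for xx in np.arange(-.048,.05,.008)])
plan([],SY-90)
k=np.hstack([f["frame"][190:345,180:260],f["frame"][190:345,400:470]]);cv2.imwrite("pics/t1.png",cv2.resize(k,None,fx=3.8,fy=3.8,interpolation=cv2.INTER_CUBIC))
E
```

```text
a (array([421.2, 279. ]), 8.76, (163.35577392578125, 109.1922607421875))
a (array([416.9, 285.3]), 8.16, (162.071533203125, 114.87965393066406))
[5, 6, 4, 3, 5, 6, 4, 5, 5, 7, 4, 26, 29]
[6, 7, 3, 2, 6, 5, 6, 5, 6, 5, 4, 27, 29]
c (array([569.4, 299.1]), -4.86, (145.47210693359375, 110.42843627929688))
c (array([565.2, 305.5]), -4.57, (147.82666015625, 113.10020446777344))
[30, 27, 5, 6, 6, 4, 6, 6, 4, 5, 4, 5, 6]
[31, 29, 5, 6, 5, 4, 5, 5, 3, 3, 4, 7, 4]
d (array([ 578.4, -282.2]), -3.56, (147.50148010253906, 112.75780487060547))
d (array([ 573.8, -275. ]), -4.1, (147.06204223632812, 118.21913146972656))
[28, 6, 5, 6, 6, 5, 6, 5, 5, 6, 6, 7, 6]
[29, 7, 5, 6, 4, 5, 7, 6, 5, 7, 4, 5, 3]
t 13.47 pos [0.6009 0.0328 0.3785] gap 0.0923 F [ 1.4 -0.7 -0.7]
turn [-0.    0.01 -0.01] q1,q6 [0.01 1.52]
```

View pics/t1.png

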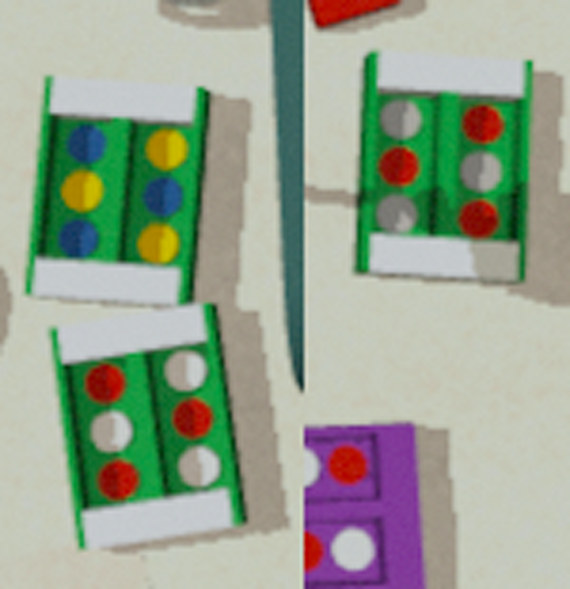

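Trays: c at (569,299) mm, d at (578,−282), a near (411,279). Badges are flat, with pocket depth readings of 3–7 mm. Tray d goes first.

```bash
sed -i 's/^S0=.*/S0=np.array([.5387,.0293]);SY=3.8/' g.py
cat >> g.py <<'E'
def gp(c,yaw,off=25): a=np.radians(yaw); return [c[0]/1000-off/1000*np.cos(a),c[1]/1000-off/1000*np.sin(a)]
E
python3 - <<'E'
from g import *
f=np.load("top1.npy",allow_pickle=True).item()
print(tray(f,(.411,.278),8.5,mg=4),tray(f,(.569,.299),-4.7,mg=4),tray(f,(.578,-.282),-4.2,mg=4))
p=gp((578.4,-282.2),-4.1)
plan([[*p,.3785],[*p,.15],[*p,.023]],-94.1)
E
```

```text
(array([415.2, 278.1]), 8.76, (156.0977325439453, 109.1922607421875)) (array([569.4, 299.1]), -4.86, (145.47210693359375, 110.4284439086914)) (array([ 578.4, -282.2]), -3.56, (147.50148010253906, 112.75779724121094))
t 13.47 pos [0.6009 0.0328 0.3785] gap 0.0923 F [ 1.4 -0.7 -0.7]
turn [-0.    1.59 -0.01] q1,q6 [0.01 1.52]
shift [ 1.   -0.   12.63] -> [ 0.5535 -0.2804  0.3785]
shift [0.   9.14 0.  ] -> [ 0.5535 -0.2804  0.15  ]
shift [0.   5.08 0.  ] -> [ 0.5535 -0.2804  0.023 ]
```

Emit:
{"fn": "jog_arm", "kwargs": {"steps": "0 0 0 0 0.8 0 -0.14;0 0 0 0 0.8 0 -0.14;0.1 0 0.97 0 0 0 -0.14;0.1 0 0.97 0 0 0 -0.14;0.1 0 0.97 0 0 0 -0.14;0.1 0 0.97 0 0 0 -0.14;0.1 0 0.97 0 0 0 -0.14;0.1 0 0.97 0 0 0 -0.14;0.1 0 0.97 0 0 0 -0.14;0.1 0.5 0.97 0 0 0 -0.14;0.1 0.5 0.97 0 0 0 -0.14;0.1 0.5 0.97 0 0 0 -0.14;0 0.5 0.97 0 0 0 -0.14;0 0.5 0.97 0 0 0 -0.14;0 0.5 0.97 0 0 0 -0.14;0 1 0 0 0 0 -0.14;0 1 0 0 0 0 -0.14;0 1 0 0 0 0 -0.14;0 1 0 0 0 0 -0.14;0 1 0 0 0 0 -0.14", "grip_force": 40}}

```text
time_s: 15.13
tcp_pos: [0.5522, -0.2794, 0.1756]
eef_rot: [[-0.997, -0.002, -0.073], [0.073, 0.001, -0.997], [0.002, -1.0, -0.001]]
ft_force: [0.0, -0.5, 0.3]
finger_gap: 0.0399
```

Emit:
{"fn": "jog_arm", "kwargs": {"steps": "0 1 0 0 0 0 -0.14;0 0 0 0 0 0 -0.14"}}

```text
time_s: 15.3
tcp_pos: [0.5508, -0.2785, 0.1468]
eef_rot: [[-0.997, -0.007, -0.073], [0.073, 0.004, -0.997], [0.007, -1.0, -0.003]]
ft_force: [-1.1, -0.1, -1.6]
finger_gap: 0.0397
```

```bash
python3 - <<'E'
from g import *
p=gp((578.4,-282.2),-4.1)
f=grab_frame("top")
print(tray(f,(.578,-.282),-4.2,mg=4),tray(f,(.411,.278),8.5,mg=4))
plan([[*p,.15],[*p,.023]],-94.1)
E
```

```text
(array([ 578.6, -280.9]), -3.35, (147.48834228515625, 109.55409240722656)) (array([414. , 278.1]), 8.43, (153.859619140625, 108.91384887695312))
t 15.35 pos [ 0.5516 -0.279   0.15  ] gap 0.0399 F [ 0.2 -0.5  0. ]
turn [ 0.03 -0.01  0.06] q1,q6 [-0.51  1.13]
shift [-0.08  0.    0.05] -> [ 0.5535 -0.2804  0.15  ]
shift [0.   5.08 0.  ] -> [ 0.5535 -0.2804  0.023 ]
```

Emit:
{"fn": "jog_arm", "kwargs": {"steps": "-0.08 0.9 0.05 0 0 0 -0.14;0 1 0 0 0 0 -0.14;0 1 0 0 0 0 -0.14;0 0.8 0 0 0 0 -0.14;0 0.6 0 0 0 0 -0.14;0 0.4 0 0 0 0 -0.14;0 0.3 0 0 0 0 -0.14;0 0.08 0 0 0 0 -0.14;0 0 0 0 0 0 -1;0 0 0 0 0 0 -1;0 0 0 0 0 0 -1;0 0 0 0 0 0 -1;0 0 0 0 0 0 -1;0 0 0 0 0 0 -1;0 0 0 0 0 0 -1;0 0 0 0 0 0 -1;0 0 0 0 0 0 -1"}}

```text
time_s: 16.77
tcp_pos: [0.5551, -0.2813, 0.0271]
eef_rot: [[-0.997, 0.001, -0.073], [0.073, -0.001, -0.997], [-0.001, -1.0, 0.0]]
ft_force: [-1.3, 0.4, 6.4]
finger_gap: 0.0119
```

```bash
python3 - <<'E'
from g import *
s=get_state();p=s["tcp_pos"]; e=sw(-145,10);t=sw(-25,10)
plan([[p[0],p[1],.12],[*e,.12],[*e,.055],[*t,.055],[*t,.033]],SY-90)
E
```

```text
t 16.77 pos [ 0.5551 -0.2813  0.0271] gap 0.0119 F [-1.3  0.4  6.4]
turn [-0.01 -1.59 -0.01] q1,q6 [-0.51  1.13]
shift [ 0.   -3.72  0.  ] -> [ 0.5551 -0.2813  0.12  ]
shift [  5.63   0.   -12.84] -> [0.3934 0.0297 0.12  ]
shift [0.  2.6 0. ] -> [0.3934 0.0297 0.055 ]
shift [-4.8  0.  -0. ] -> [0.5131 0.0376 0.055 ]
shift [0.   0.88 0.  ] -> [0.5131 0.0376 0.033 ]
```

Emit:
{"fn": "jog_arm", "kwargs": {"steps": "0 -0.3 0 0 0 0 -1;0 -0.7 0 0 0 0 -1;0 -0.9 0 0 0 0 -1;0 -0.9 0 0 0 0 -1;0 -0.7 0 0 -0.5 0 -1;0 -0.3 0 0 -0.6 0 -1;0 0 0 0 -0.5 0 -1;0.2 0 -0.5 0 0 0 -1;0.4 0 -0.9 0 0 0 -1;0.4 0 -0.9 0 0 0 -1;0.4 0 -0.9 0 0 0 -1;0.4 0 -0.9 0 0 0 -1;0.4 0 -0.9 0 0 0 -1;0.4 0 -0.9 0 0 0 -1;0.4 0 -0.9 0 0 0 -1;0.4 0 -0.9 0 0 0 -1;0.4 0 -0.9 0 0 0 -1;0.4 0 -0.9 0 0 0 -1;0.4 0 -0.9 0 0 0 -1;0.4 0 -0.9 0 0 0 -1"}}

```text
time_s: 18.43
tcp_pos: [0.4098, -0.0064, 0.1209]
eef_rot: [[-0.998, -0.001, 0.065], [-0.065, 0.0, -0.998], [0.001, -1.0, -0.0]]
ft_force: [0.6, 0.4, -1.2]
finger_gap: 0.0113
```

Emit:
{"fn": "jog_arm", "kwargs": {"steps": "0.4 0 -0.9 0 0 0 -1;0.23 0 -0.5 0 0 0 -1;0 0 0 0 0 0 -1;0 0 0 0 0 0 -1"}}

```text
time_s: 18.77
tcp_pos: [0.3926, 0.0269, 0.1212]
eef_rot: [[-0.998, 0.0, 0.068], [-0.068, 0.0, -0.998], [-0.0, -1.0, 0.0]]
ft_force: [-0.3, 0.1, -2.7]
finger_gap: 0.0119
```

```bash
python3 - <<'E'
from g import *
s=get_state();p=s["tcp_pos"]; e=sw(-145,10);t=sw(-23.4,10)
plan([[*e,.12],[*e,.06],[*t,.06],[*t,.0375]],SY-90)
f=grab_frame("top");g=grab_frame("side")
c=[p[0]+.0234,p[1]+.0015]
print(tray(f,c,SY,h=p[2]+.003,mg=8),tray(f,(.569,.299),-4.7,mg=4)); 
x,y=map(int,proj(g,[*c,p[2]]));cv2.imwrite("pics/g3.png",cv2.resize(g["frame"][y-60:y+60,x-80:x+80],None,fx=4,fy=4))
E
```

```text
t 18.77 pos [0.3926 0.0269 0.1212] gap 0.0119 F [-0.3  0.1 -2.7]
turn [-0.    0.02 -0.  ] q1,q6 [0.   1.51]
shift [-0.04  0.05 -0.11] -> [0.3934 0.0297 0.12  ]
shift [0.  2.4 0. ] -> [0.3934 0.0297 0.06  ]
shift [-4.86  0.   -0.  ] -> [0.5147 0.0377 0.06  ]
shift [0.  0.9 0. ] -> [0.5147 0.0377 0.0375]
(array([468.4,  31.9]), 3.94, (108.21574401855469, 44.99274826049805)) (array([569.5, 299.4]), -4.86, (145.58091735839844, 109.62188720703125))
```

View pics/g3.png

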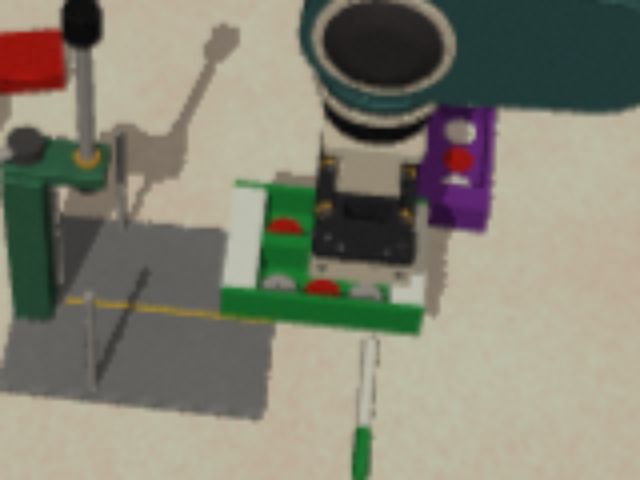

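Tray d is held level in front of the stand and the rod is up. Slide it in.

Emit:
{"fn": "jog_arm", "kwargs": {"steps": "-0.04 0.6 -0.11 0 0 0 -1;0 0.8 0 0 0 0 -1;0 0.7 0 0 0 0 -1;0 0.35 0 0 0 0 -1;-0.5 0 0 0 0 0 -1;-0.8 0 0 0 0 0 -1;-0.8 0 0 0 0 0 -1;-0.8 0 0 0 0 0 -1;-0.8 0 0 0 0 0 -1;-0.6 0 0 0 0 0 -1;-0.4 0 0 0 0 0 -1;-0.16 0 0 0 0 0 -1;0 0.3 0 0 0 0 -1;0 0.3 0 0 0 0 -1;0 0.15 0 0 0 0 -1;0 0 0 0 0 0 -1;0 0 0 0 0 0 -1"}}

```text
time_s: 20.28
tcp_pos: [0.5148, 0.0371, 0.0411]
eef_rot: [[-0.998, -0.0, 0.067], [-0.067, -0.0, -0.998], [0.0, -1.0, 0.0]]
ft_force: [-0.5, -0.1, -1.8]
finger_gap: 0.0115
```

```bash
python3 - <<'E'
from g import *
t=sw(-23.4,10); plan([[*t,.0375]],SY-90)
E
```

```text
t 20.28 pos [0.5148 0.0371 0.0411] gap 0.0115 F [-0.5 -0.1 -1.8]
turn [-0.    0.01  0.  ] q1,q6 [0.02 1.53]
shift [ 0.    0.15 -0.02] -> [0.5147 0.0377 0.0375]
```

Emit:
{"fn": "jog_arm", "kwargs": {"steps": "0 0.1 -0.02 0 0 0 -1;0 0.07 0 0 0 0 -1;0 0 0 0 0 0 -1;0 0 0 0 0 0 -1"}}

```text
time_s: 20.62
tcp_pos: [0.5153, 0.0377, 0.0376]
eef_rot: [[-0.998, 0.001, 0.067], [-0.067, 0.0, -0.998], [-0.001, -1.0, -0.0]]
ft_force: [-3.8, -1.0, 6.0]
finger_gap: 0.0113
```

Emit:
{"fn": "jog_arm", "kwargs": {"steps": "0 0 0 0 0 0 -0.14;0 0 0 0 0 0 -0.14;0 0 0 0 0 0 -0.14;0 0 0 0 0 0 -0.14;0 0 0 0 0 0 -0.14;0 0 0 0 0 0 -0.14;0 0 0 0 0 0 -0.14;0 -0.5 0 0 0 0 -0.14;0 -1 0 0 0 0 -0.14;0 -1 0 0 0 0 -0.14;0.5 -1 0 0 0 0 -0.14;1 -1 0 0 0 0 -0.14;1 -0.5 0 0 0 0 -0.14;1 0 0 0 0 0 -0.14;1 0 0 0 0 0 -0.14;1 0 0 0 0 0 -0.14;0.5 0 0 0 0 0 -0.14;0 0 0 0 0 0 -0.14"}}

```text
time_s: 22.12
tcp_pos: [0.3642, 0.0276, 0.1634]
eef_rot: [[-0.998, 0.002, 0.067], [-0.067, 0.0, -0.998], [-0.002, -1.0, 0.0]]
ft_force: [-0.4, -0.5, -0.3]
finger_gap: 0.0396
```

```bash
python3 - <<'E'
from g import *
f=grab_frame("top"); c=sw(0,10)
r=tray(f,c,SY,h=.04,mg=6);print(r,"target",c*1000)
print("c",tray(f,(.569,.299),-4.7,mg=4),"a",tray(f,(.411,.278),8.5,mg=3))
x,y=map(int,proj(f,[*c,.04]));cv2.imwrite("pics/g4.png",cv2.resize(f["frame"][y-60:y+60,x-70:x+70],None,fx=5,fy=5,interpolation=cv2.INTER_CUBIC));print(x-70,y-60)
p=gp((569.4,299.1),-4.8);plan([[*p,.13],[*p,.023]],-94.8)
E
```

```text
(array([538.6,  39.1]), 3.6, (145.9295654296875, 108.1881103515625)) target [538.037261    39.27801468]
c (array([569.4, 299.1]), -4.86, (145.5809326171875, 110.3471908569336)) a (array([414.2, 277.9]), 8.43, (153.4678955078125, 109.3634262084961))
241 190
t 22.17 pos [0.3653 0.0276 0.1634] gap 0.04 F [-0.1 -0.5  0.2]
turn [ 0.    1.73 -0.03] q1,q6 [0.01 1.51]
shift [ -6.23   1.34 -11.5 ] -> [0.5445 0.3012 0.13  ]
shift [0.   4.28 0.  ] -> [0.5445 0.3012 0.023 ]
```

View pics/g4.png

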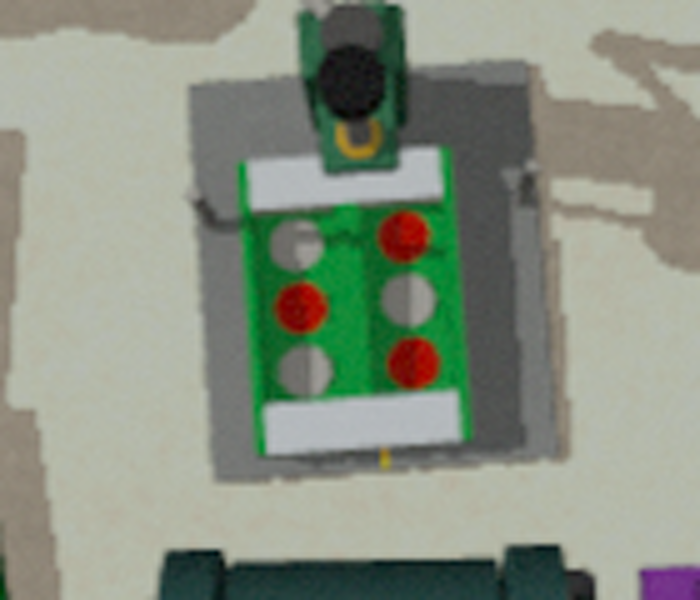

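Tray d sits about 1 cm left, square, and centred within 1 mm. Next is tray c, going right.

Emit:
{"fn": "jog_arm", "kwargs": {"steps": "0 0 0 0 0.87 0 -0.14;0 0 0 0 0.86 0 -0.14;-0.5 0 -0.9 0 0 0 -0.14;-0.5 0 -0.9 0 0 0 -0.14;-0.5 0 -0.9 0 0 0 -0.14;-0.5 0 -0.9 0 0 0 -0.14;-0.5 0 -0.9 0 0 0 -0.14;-0.5 0 -0.9 0 0 0 -0.14;-0.5 0.2 -0.9 0 0 0 -0.14;-0.5 0.2 -0.9 0 0 0 -0.14;-0.5 0.2 -0.9 0 0 0 -0.14;-0.5 0.2 -0.9 0 0 0 -0.14;-0.5 0.2 -0.9 0 0 0 -0.14;-0.5 0.2 -0.9 0 0 0 -0.14;-0.23 0.14 -0.7 0 0 0 -0.14;0 0 0 0 0 0 -0.14;0 0 0 0 0 0 -0.14"}}

```text
time_s: 23.58
tcp_pos: [0.5454, 0.3019, 0.1276]
eef_rot: [[-0.997, -0.001, -0.083], [0.083, -0.001, -0.997], [0.001, -1.0, 0.001]]
ft_force: [0.9, 0.4, -0.2]
finger_gap: 0.0401
```

```bash
python3 - <<'E'
from g import *
f=grab_frame("top")
print("c",tray(f,(.569,.299),-4.7,mg=4))
p=gp((569.4,299.1),-4.8);plan([[*p,.13],[*p,.023]],-94.8)
E
```

```text
c (array([567.6, 299.8]), -4.26, (147.991943359375, 108.7481918334961))
t 23.63 pos [0.5453 0.3012 0.1281] gap 0.0402 F [ 0.1 -0.   0.5]
turn [-0.01  0.    0.01] q1,q6 [0.46 2.12]
shift [ 0.03 -0.08  0.  ] -> [0.5445 0.3012 0.13  ]
shift [0.   4.28 0.  ] -> [0.5445 0.3012 0.023 ]
```

Emit:
{"fn": "jog_arm", "kwargs": {"steps": "0.03 0.8 0 0 0 0 -0.14;0 1 0 0 0 0 -0.14;0 0.9 0 0 0 0 -0.14;0 0.6 0 0 0 0 -0.14;0 0.4 0 0 0 0 -0.14;0 0.3 0 0 0 0 -0.14;0 0.2 0 0 0 0 -0.14;0 0 0 0 0 0 -0.14;0 0 0 0 0 0 -1;0 0 0 0 0 0 -1;0 0 0 0 0 0 -1;0 0 0 0 0 0 -1;0 0 0 0 0 0 -1;0 0 0 0 0 0 -1;0 0 0 0 0 0 -1;0 0 0 0 0 0 -1;0 0 0 0 0 0 -1"}}

```text
time_s: 25.05
tcp_pos: [0.5444, 0.3014, 0.0242]
eef_rot: [[-0.996, 0.001, -0.084], [0.084, 0.001, -0.996], [-0.001, -1.0, -0.001]]
ft_force: [0.0, 2.4, 4.6]
finger_gap: 0.0117
```

```bash
python3 - <<'E'
from g import *
s=get_state();p=s["tcp_pos"]; e=sw(-145,-10);t=sw(-25,-10)
plan([[p[0],p[1],.13],[*e,.13],[*e,.095],[*t,.095],[*t,.065]],SY-90)
E
```

```text
t 25.05 pos [0.5444 0.3014 0.0242] gap 0.0117 F [0.  2.4 4.6]
turn [ 0.01 -1.72 -0.01] q1,q6 [0.46 2.12]
shift [ 0.   -4.23  0.  ] -> [0.5444 0.3014 0.13  ]
shift [ 6.75  0.   11.24] -> [0.3947 0.0097 0.13  ]
shift [0.  1.4 0. ] -> [0.3947 0.0097 0.095 ]
shift [-4.8  0.  -0. ] -> [0.5144 0.0177 0.095 ]
shift [0.  1.2 0. ] -> [0.5144 0.0177 0.065 ]
```

Emit:
{"fn": "jog_arm", "kwargs": {"steps": "0 -0.3 0 0 0 0 -1;0 -0.8 0 0 0 0 -1;0 -0.9 0 0 0 0 -1;0 -0.9 0 0 0 0 -1;0 -0.8 0 0 -0.6 0 -1;0 -0.5 0 0 -0.6 0 -1;0 0 0 0 -0.52 0 -1;0.3 0 0.5 0 0 0 -1;0.5 0 0.83 0 0 0 -1;0.5 0 0.83 0 0 0 -1;0.5 0 0.83 0 0 0 -1;0.5 0 0.83 0 0 0 -1;0.5 0 0.83 0 0 0 -1;0.5 0 0.83 0 0 0 -1;0.5 0 0.83 0 0 0 -1;0.5 0 0.83 0 0 0 -1;0.5 0 0.83 0 0 0 -1;0.5 0 0.83 0 0 0 -1;0.5 0 0.83 0 0 0 -1;0.5 0 0.83 0 0 0 -1"}}

```text
time_s: 26.72
tcp_pos: [0.4032, 0.0289, 0.1286]
eef_rot: [[-0.998, -0.001, 0.066], [-0.066, -0.0, -0.998], [0.001, -1.0, 0.0]]
ft_force: [-0.7, -1.2, -2.4]
finger_gap: 0.0117
```

Emit:
{"fn": "jog_arm", "kwargs": {"steps": "0.45 0 0.78 0 0 0 -1;0 0 0 0 0 0 -1;0 0 0 0 0 0 -1"}}

```text
time_s: 26.97
tcp_pos: [0.3939, 0.0089, 0.1288]
eef_rot: [[-0.998, 0.0, 0.064], [-0.064, -0.0, -0.998], [-0.0, -1.0, 0.0]]
ft_force: [0.2, 0.5, -2.5]
finger_gap: 0.0117
```

```bash
python3 - <<'E'
from g import *
e=sw(-145,-10);t=sw(-24.1,-10)
plan([[*e,.13],[*e,.095],[*t,.095],[*t,.0645]],SY-90)
s=get_state();p=s["tcp_pos"];f=grab_frame("top");g=grab_frame("side");c=[p[0]+.024,p[1]+.0015]
q=gtray(f,c,p[2]+.006,.11,.02);print(rect(q), p)
print("a",tray(f,(.411,.278),8.5,mg=4),"d",tray(f,sw(0,10),SY,h=.04,mg=6))
x,y=map(int,proj(g,[*c,p[2]]));cv2.imwrite("pics/g5.png",cv2.resize(g["frame"][y-60:y+60,x-80:x+80],None,fx=4,fy=4))
E
```

```text
t 26.97 pos [0.3939 0.0089 0.1288] gap 0.0117 F [ 0.2  0.5 -2.5]
turn [-0.   -0.03 -0.  ] q1,q6 [-0.04  1.46]
shift [-0.03 -0.05 -0.03] -> [0.3947 0.0097 0.13  ]
shift [0.  1.4 0. ] -> [0.3947 0.0097 0.095 ]
shift [-4.84  0.   -0.  ] -> [0.5153 0.0177 0.095 ]
shift [0.   1.22 0.  ] -> [0.5153 0.0177 0.0645]
(468.4, 14.5, -85.62, 109.5, 46.9) [0.39392244 0.00894826 0.12880253]
a (array([423.3, 261.6]), 7.49, (142.96734619140625, 59.759788513183594)) d (array([538.6,  39.1]), 3.56, (146.02342224121094, 108.17355346679688))
```

View pics/g5.png

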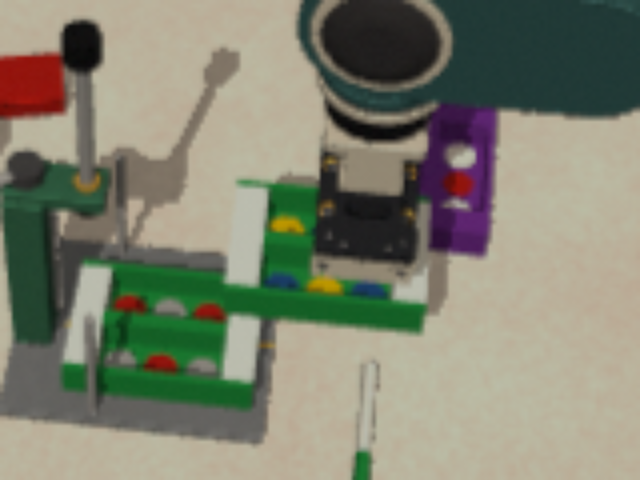

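Tray c is held level. Tray a seems to have been knocked aside, so I'll re-measure it afterwards. Now slide c in above d.

Emit:
{"fn": "jog_arm", "kwargs": {"steps": "-0.03 0.5 -0.03 0 0 0 -1;0 0.6 0 0 0 0 -1;0 0.25 0 0 0 0 -1;-0.5 0 0 0 0 0 -1;-0.8 0 0 0 0 0 -1;-0.8 0 0 0 0 0 -1;-0.8 0 0 0 0 0 -1;-0.8 0 0 0 0 0 -1;-0.6 0 0 0 0 0 -1;-0.4 0 0 0 0 0 -1;-0.14 0 0 0 0 0 -1;0 0.3 0 0 0 0 -1;0 0.4 0 0 0 0 -1;0 0.2 0 0 0 0 -1;0 0.1 0 0 0 0 -1;0 0 0 0 0 0 -1;0 0 0 0 0 0 -1"}}

```text
time_s: 28.48
tcp_pos: [0.5155, 0.0184, 0.07]
eef_rot: [[-0.998, 0.0, 0.066], [-0.066, -0.0, -0.998], [-0.0, -1.0, 0.0]]
ft_force: [0.5, -0.1, -2.2]
finger_gap: 0.0114
```

```bash
python3 - <<'E'
from g import *
t=sw(-24.1,-10); plan([[*t,.0642]],SY-90)
E
```

```text
t 28.48 pos [0.5155 0.0184 0.07  ] gap 0.0114 F [ 0.5 -0.1 -2.2]
turn [-0. -0. -0.] q1,q6 [-0.01  1.49]
shift [0.01 0.23 0.02] -> [0.5153 0.0177 0.0642]
```

Emit:
{"fn": "jog_arm", "kwargs": {"steps": "0 0.12 0.02 0 0 0 -1;0 0.11 0 0 0 0 -1;0 0 0 0 0 0 -1;0 0 0 0 0 0 -1"}}

```text
time_s: 28.82
tcp_pos: [0.5159, 0.0179, 0.0642]
eef_rot: [[-0.998, 0.0, 0.066], [-0.066, -0.0, -0.998], [-0.0, -1.0, 0.0]]
ft_force: [-0.1, -0.4, -0.7]
finger_gap: 0.0114
```

Emit:
{"fn": "jog_arm", "kwargs": {"steps": "0 0 0 0 0 0 -0.14;0 0 0 0 0 0 -0.14;0 0 0 0 0 0 -0.14;0 0 0 0 0 0 -0.14;0 0 0 0 0 0 -0.14;0 0 0 0 0 0 -0.14;0 0 0 0 0 0 -0.14;0 -0.5 0 0 0 0 -0.14;0 -1 0 0 0 0 -0.14;0 -1 0 0 0 0 -0.14;0.5 -1 0 0 0 0 -0.14;1 -0.8 0 0 0 0 -0.14;1 0 0 0 0 0 -0.14;1 0 0 0 0 0 -0.14;1 0 0 0 0 0 -0.14;1 0 0 0 0 0 -0.14;0.5 0 0 0 0 0 -0.14;0 0 0 0 0 0 -0.14"}}

```text
time_s: 30.32
tcp_pos: [0.3647, 0.0079, 0.173]
eef_rot: [[-0.998, 0.002, 0.066], [-0.066, -0.0, -0.998], [-0.002, -1.0, 0.0]]
ft_force: [-0.5, 0.6, 0.3]
finger_gap: 0.04
```

```bash
python3 - <<'E'
from g import *
f=grab_frame("top"); c=sw(0,-10)
print(tray(f,c,SY,h=.07,mg=6),"target",c*1000)
for c0 in((.42,.275),(.41,.279),(.42,.262)): print("a",tray(f,c0,8,mg=10))
q=gtray(f,(.42,.27),.03,.14);print(rect(q))
cv2.imwrite("pics/g6.png",cv2.resize(f["frame"][190:350,160:370],None,fx=3.7,fy=3.7,interpolation=cv2.INTER_CUBIC))
plan([],SY-90)
E
```

```text
(array([539.5,  20.1]), 4.28, (148.60223388671875, 110.39082336425781)) target [539.362739    19.32198532]
a (array([423.3, 261.3]), 7.49, (142.96734619140625, 60.37934875488281))
a (array([423.3, 261.3]), 7.49, (142.96734619140625, 60.37934875488281))
a (array([423.3, 261.3]), 7.49, (142.96734619140625, 60.37934875488281))
(425.8, 237.3, 7.49, 145.8, 108.6)
t 30.37 pos [0.3659 0.0079 0.1729] gap 0.04 F [ 0.9 -0.1  0.3]
turn [-0.   -0.01 -0.03] q1,q6 [-0.05  1.46]
```

View pics/g6.png

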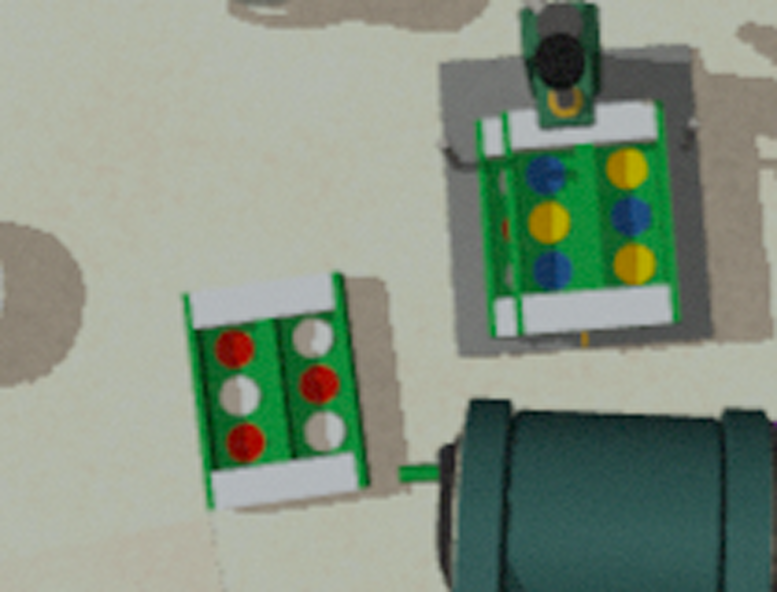

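c sits about 1 cm right, on top of d. Tray a was knocked to (426, 237), yaw 7.5°. Fetch it.

```bash
python3 - <<'E'
from g import *
p=gp((425.8,237.3),7.5);plan([[*p,.13],[*p,.024]],-82.5)
E
```

```text
t 30.37 pos [0.3659 0.0079 0.1729] gap 0.04 F [ 0.9 -0.1  0.3]
turn [-0.   -0.75 -0.03] q1,q6 [-0.05  1.46]
shift [-2.57  1.72 -8.78] -> [0.401 0.234 0.13 ]
shift [0.   4.24 0.  ] -> [0.401 0.234 0.024]
```

Emit:
{"fn": "jog_arm", "kwargs": {"steps": "0 0 0 0 -0.75 0 -0.14;-0.25 0 -0.88 0 0 0 -0.14;-0.25 0 -0.88 0 0 0 -0.14;-0.26 0 -0.88 0 0 0 -0.14;-0.26 0 -0.88 0 0 0 -0.14;-0.26 0.2 -0.88 0 0 0 -0.14;-0.26 0.3 -0.88 0 0 0 -0.14;-0.26 0.3 -0.88 0 0 0 -0.14;-0.26 0.3 -0.88 0 0 0 -0.14;-0.26 0.3 -0.88 0 0 0 -0.14;-0.25 0.3 -0.86 0 0 0 -0.14;0 0 0 0 0 0 -0.14;0 0 0 0 0 0 -0.14"}}

```text
time_s: 31.45
tcp_pos: [0.4013, 0.2349, 0.1286]
eef_rot: [[-0.991, -0.002, 0.133], [-0.133, -0.001, -0.991], [0.002, -1.0, 0.001]]
ft_force: [0.1, 0.3, 0.7]
finger_gap: 0.0402
```

```bash
python3 - <<'E'
from g import *
f=grab_frame("top"); print(rect(gtray(f,(.42,.24),.03,.12)))
p=gp((425.8,237.3),7.5);plan([[*p,.13],[*p,.024]],-82.5)
E
```

```text
(429.2, 210.6, 7.84, 145.8, 54.7)
t 31.5 pos [0.4014 0.2343 0.1291] gap 0.04 F [-0.4 -0.4 -0.2]
turn [-0.01  0.02  0.01] q1,q6 [0.47 1.91]
shift [ 0.02 -0.04  0.01] -> [0.401 0.234 0.13 ]
shift [0.   4.24 0.  ] -> [0.401 0.234 0.024]
```

Emit:
{"fn": "jog_arm", "kwargs": {"steps": "0 0.8 0 0 0 0 -0.14;0 1 0 0 0 0 -0.14;0 0.9 0 0 0 0 -0.14;0 0.6 0 0 0 0 -0.14;0 0.4 0 0 0 0 -0.14;0 0.3 0 0 0 0 -0.14;0 0.2 0 0 0 0 -0.14;0 0 0 0 0 0 -0.14;0 0 0 0 0 0 -1;0 0 0 0 0 0 -1;0 0 0 0 0 0 -1;0 0 0 0 0 0 -1;0 0 0 0 0 0 -1;0 0 0 0 0 0 -1;0 0 0 0 0 0 -1;0 0 0 0 0 0 -1;0 0 0 0 0 0 -1"}}

```text
time_s: 32.92
tcp_pos: [0.4012, 0.2342, 0.0246]
eef_rot: [[-0.991, 0.0, 0.131], [-0.131, 0.0, -0.991], [-0.001, -1.0, -0.0]]
ft_force: [-2.0, 1.5, 6.4]
finger_gap: 0.0115
```

```bash
python3 - <<'E'
from g import *
s=get_state();p=s["tcp_pos"]; e=sw(-145,10);c=np.array([.4258,.2373]);a=np.radians(7.5);o=(c-p[:2])@[np.cos(a),np.sin(a)]*1000;print(o)
t=sw(-o,10)
plan([[p[0],p[1],.125],[*e,.125],[*t,.125],[*t,.07+p[2]]],SY-90)
E
```

```text
24.780894514377263
t 32.92 pos [0.4012 0.2342 0.0246] gap 0.0115 F [-2.   1.5  6.4]
turn [ 0.    0.75 -0.01] q1,q6 [0.47 1.91]
shift [ 0.   -4.02  0.  ] -> [0.4012 0.2342 0.125 ]
shift [0.86 0.   8.14] -> [0.3934 0.0297 0.125 ]
shift [-4.81  0.   -0.  ] -> [0.5133 0.0376 0.125 ]
shift [0.   1.22 0.  ] -> [0.5133 0.0376 0.0946]
```

Emit:
{"fn": "jog_arm", "kwargs": {"steps": "0 -0.3 0 0 0 0 -1;0 -0.8 0 0 0 0 -1;0 -0.9 0 0 0 0 -1;0 -0.9 0 0 0 0 -1;0 -0.7 0 0 0.4 0 -1;0 -0.42 0 0 0.35 0 -1;0 0 0 0 0 0 -1;0.06 0 0.5 0 0 0 -1;0.1 0 0.9 0 0 0 -1;0.1 0 0.9 0 0 0 -1;0.1 0 0.9 0 0 0 -1;0.1 0 0.9 0 0 0 -1;0.1 0 0.9 0 0 0 -1;0.1 0 0.9 0 0 0 -1;0.1 0 0.9 0 0 0 -1;0.1 0 0.9 0 0 0 -1;0.1 0 0.44 0 0 0 -1;0 0 0 0 0 0 -1;0 0 0 0 0 0 -1"}}

```text
time_s: 34.5
tcp_pos: [0.39, 0.0288, 0.1237]
eef_rot: [[-0.998, -0.001, 0.065], [-0.065, 0.0, -0.998], [0.001, -1.0, -0.0]]
ft_force: [0.8, -0.0, -0.4]
finger_gap: 0.0117
```

```bash
python3 - <<'E'
from g import *
s=get_state();p=s["tcp_pos"]; e=sw(-145,10);t=sw(-24.8,10)
plan([[*e,.125],[*t,.125],[*t,.0946]],SY-90)
f=grab_frame("top");g=grab_frame("side");c=[p[0]+.025,p[1]+.0015]
print(rect(gtray(f,c,p[2]+.006,.11,.02)),"c",tray(f,sw(0,-10),SY,h=.07,mg=6))
x,y=map(int,proj(g,[*c,p[2]]));cv2.imwrite("pics/g7.png",cv2.resize(g["frame"][y-60:y+60,x-80:x+80],None,fx=4,fy=4))
E
```

```text
t 34.5 pos [0.39   0.0288 0.1237] gap 0.0117 F [ 0.8 -0.  -0.4]
turn [ 0.   -0.02  0.01] q1,q6 [0.01 1.51]
shift [-0.14 -0.05 -0.03] -> [0.3934 0.0297 0.125 ]
shift [-4.81  0.   -0.  ] -> [0.5133 0.0376 0.125 ]
shift [0.   1.22 0.  ] -> [0.5133 0.0376 0.0946]
(467.5, 33.8, -87.84, 108.3, 44.7) c (array([539.7,  20.2]), 3.86, (148.87322998046875, 109.89775085449219))
```

View pics/g7.png

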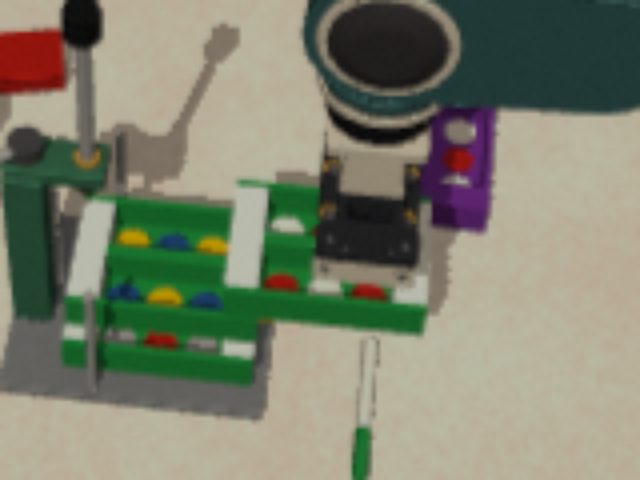

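Tray a is held level. Slide it in.

Emit:
{"fn": "jog_arm", "kwargs": {"steps": "-0.14 0 -0.03 0 0 0 -1;-0.5 0 0 0 0 0 -1;-0.8 0 0 0 0 0 -1;-0.8 0 0 0 0 0 -1;-0.8 0 0 0 0 0 -1;-0.8 0 0 0 0 0 -1;-0.6 0 0 0 0 0 -1;-0.4 0 0 0 0 0 -1;-0.11 0 0 0 0 0 -1;0 0.3 0 0 0 0 -1;0 0.4 0 0 0 0 -1;0 0.2 0 0 0 0 -1;0 0.1 0 0 0 0 -1;0 0 0 0 0 0 -1;0 0 0 0 0 0 -1"}}

```text
time_s: 35.85
tcp_pos: [0.5137, 0.0383, 0.0997]
eef_rot: [[-0.998, 0.0, 0.066], [-0.066, 0.0, -0.998], [-0.0, -1.0, -0.0]]
ft_force: [0.2, 0.4, -1.4]
finger_gap: 0.0117
```

```bash
python3 - <<'E'
from g import *
t=sw(-24.8,10); plan([[*t,.0944]],SY-90)
E
```

```text
t 35.85 pos [0.5137 0.0383 0.0997] gap 0.0117 F [ 0.2  0.4 -1.4]
turn [ 0. -0. -0.] q1,q6 [0.02 1.53]
shift [0.02 0.21 0.02] -> [0.5133 0.0376 0.0944]
```

Emit:
{"fn": "jog_arm", "kwargs": {"steps": "0 0.12 0.02 0 0 0 -1;0 0.1 0 0 0 0 -1;0 0 0 0 0 0 -1;0 0 0 0 0 0 -1"}}

```text
time_s: 36.18
tcp_pos: [0.5142, 0.0377, 0.0945]
eef_rot: [[-0.998, 0.001, 0.066], [-0.066, -0.0, -0.998], [-0.001, -1.0, 0.0]]
ft_force: [0.1, -0.5, 2.2]
finger_gap: 0.0114
```

Emit:
{"fn": "jog_arm", "kwargs": {"steps": "0 0 0 0 0 0 -0.14;0 0 0 0 0 0 -0.14;0 0 0 0 0 0 -0.14;0 0 0 0 0 0 -0.14;0 0 0 0 0 0 -0.14;0 0 0 0 0 0 -0.14;0 0 0 0 0 0 -0.14;0 -0.5 0 0 0 0 -0.14;0 -1 0 0 0 0 -0.14;0 -1 0 0 0 0 -0.14;0.5 -1 0 0 0 0 1;1 -1 0 0 0 0 1;1 -1 0 0 0 0 1;1 -1 0 0 0 0 1;1 -1 0 0 0 0 1;1 -1 0 0 0 0 1;0.5 -1 0 0 0 0 1;0 -1 0 0 0 0 1;0 -0.8 0 0 0 0 1;0 0 0 0 0 0 1"}}

```text
time_s: 37.85
tcp_pos: [0.364, 0.0279, 0.3817]
eef_rot: [[-0.998, 0.006, 0.066], [-0.066, 0.0, -0.998], [-0.006, -1.0, 0.0]]
ft_force: [0.7, 0.5, 1.0]
finger_gap: 0.0928
```

```bash
python3 - <<'E'
from g import *
f=grab_frame("top"); c=sw(0,10);g=grab_frame("side")
print(tray(f,c,SY,h=.10,mg=6),"target",c*1000)
A=cv2.resize(f["frame"][180:320,240:390],None,fx=2.6,fy=2.6,interpolation=cv2.INTER_CUBIC)
x,y=map(int,proj(g,[*sw(20,0),.1])); B=cv2.resize(g["frame"][y-75:y+65,x-75:x+75],None,fx=2.6,fy=2.6,interpolation=cv2.INTER_CUBIC)
cv2.imwrite("pics/g8.png",np.hstack([A,B]))
k=sw(62,0);plan([[*k,.378],[*k,.3225]],SY-90)
E
```

```text
(array([538.4,  39.6]), 3.7, (149.0743408203125, 108.99535369873047)) target [538.037261    39.27801468]
t 37.95 pos [0.3641 0.0279 0.3776] gap 0.0927 F [-0.3 -0.2 -0.6]
turn [-0.   -0.   -0.02] q1,q6 [0.01 1.51]
shift [-9.45 -0.02  0.41] -> [0.6006 0.0334 0.378 ]
shift [0.   2.22 0.  ] -> [0.6006 0.0334 0.3225]
```

View pics/g8.png

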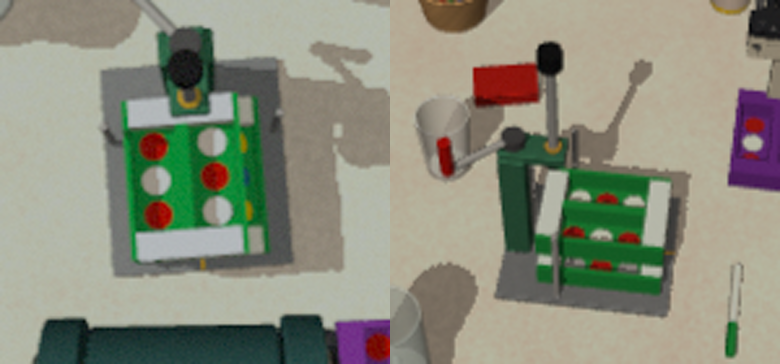

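All three trays are stacked left/right/left, square. The rod is up and the clamp open. Now grip the knob.

Emit:
{"fn": "jog_arm", "kwargs": {"steps": "-0.9 0 0.04 0 0 0 1;-0.9 0 0.04 0 0 0 1;-0.9 0 0.04 0 0 0 1;-0.9 0 0.04 0 0 0 1;-0.9 0 0.04 0 0 0 1;-0.9 0 0.04 0 0 0 1;-0.9 0 0.04 0 0 0 1;-0.9 0 0.04 0 0 0 1;-0.9 0 0.04 0 0 0 1;-0.9 0 0.05 0 0 0 1;-0.45 0 0 0 0 0 1;0 0 0 0 0 0 1;0 0.6 0 0 0 0 1;0 0.7 0 0 0 0 1;0 0.6 0 0 0 0 1;0 0.3 0 0 0 0 1;0 0 0 0 0 0 -1;0 0 0 0 0 0 -1;0 0 0 0 0 0 -1;0 0 0 0 0 0 -1", "grip_force": 25}}

```text
time_s: 39.62
tcp_pos: [0.6007, 0.0333, 0.3229]
eef_rot: [[-0.998, 0.001, 0.066], [-0.066, 0.0, -0.998], [-0.001, -1.0, 0.0]]
ft_force: [-0.7, -0.1, -0.5]
finger_gap: 0.0706
```

Emit:
{"fn": "jog_arm", "kwargs": {"steps": "0 0 0 0 0 0 -1;0 0 0 0 0 0 -1;0 0 0 0 0 0 -1;0 0 0 0 0 0 -1;0 0 0 0 0 0 -1;0 0 0 0 0 0 -1;0 0 0 0 0 0 -1;0 0 0 0 0 0 -1;0 0 0 0 0 0 -1;0 0 0 0 0 0 -1;0 0 0 0 0 0 -1"}}

```text
time_s: 40.53
tcp_pos: [0.6007, 0.0333, 0.3216]
eef_rot: [[-0.998, -0.0, 0.066], [-0.066, 0.0, -0.998], [0.0, -1.0, -0.0]]
ft_force: [0.6, 0.2, -0.4]
finger_gap: 0.0278
```

Emit:
{"fn": "jog_arm", "kwargs": {"steps": "0 0.3 0 0 0 0 -1;0 0.5 0 0 0 0 -1;0 0.5 0 0 0 0 -1;0 0.5 0 0 0 0 -1;0 0.3 0 0 0 0 -1;0 0.05 0 0 0 0 -1;0 0 0 0 0 0 -1;0 0 0 0 0 0 -1"}}

```text
time_s: 41.2
tcp_pos: [0.6007, 0.0332, 0.2671]
eef_rot: [[-0.998, -0.001, 0.066], [-0.066, -0.0, -0.998], [0.001, -1.0, -0.0]]
ft_force: [3.9, 0.1, -7.8]
finger_gap: 0.0281
```

Emit:
{"fn": "jog_arm", "kwargs": {"steps": "0 0.03 0 0 0 0 -1;0 0.03 0 0 0 0 -1;0 0 0 0 0 0 -1;0 0 0 0 0 0 -1"}}

```text
time_s: 41.53
tcp_pos: [0.6007, 0.0333, 0.2671]
eef_rot: [[-0.998, 0.001, 0.066], [-0.066, -0.0, -0.998], [-0.001, -1.0, 0.0]]
ft_force: [-0.9, -0.4, 0.7]
finger_gap: 0.0278
```

Emit:
{"fn": "jog_arm", "kwargs": {"steps": "0 0.03 0 0 0 0 -1;0 0.03 0 0 0 0 -1;0 0 0 0 0 0 -1;0 0 0 0 0 0 -1"}}

```text
time_s: 41.87
tcp_pos: [0.6007, 0.0333, 0.2651]
eef_rot: [[-0.998, 0.0, 0.066], [-0.066, -0.0, -0.998], [-0.0, -1.0, 0.0]]
ft_force: [-1.0, -0.2, 3.2]
finger_gap: 0.0278
```

Emit:
{"fn": "jog_arm", "kwargs": {"steps": "0 0.04 0 0 0 0 -1;0 0.04 0 0 0 0 -1;0 0 0 0 0 0 -1;0 0 0 0 0 0 -1"}}

```text
time_s: 42.2
tcp_pos: [0.6007, 0.0332, 0.2627]
eef_rot: [[-0.998, -0.0, 0.066], [-0.066, -0.0, -0.998], [0.0, -1.0, 0.0]]
ft_force: [0.1, 1.3, 1.2]
finger_gap: 0.0273
```

Emit:
{"fn": "jog_arm", "kwargs": {"steps": "0 0.02 0 0 0 0 -1;0 0.02 0 0 0 0 -1;0 0 0 0 0 0 -1;0 0 0 0 0 0 -1"}}

```text
time_s: 42.53
tcp_pos: [0.6007, 0.0333, 0.2618]
eef_rot: [[-0.998, 0.0, 0.066], [-0.066, -0.0, -0.998], [-0.0, -1.0, 0.0]]
ft_force: [-0.0, -0.1, 2.6]
finger_gap: 0.0276
```

Emit:
{"fn": "jog_arm", "kwargs": {"steps": "0 0.02 0 0 0 0 -1;0 0.02 0 0 0 0 -1;0 0 0 0 0 0 -1;0 0 0 0 0 0 -1"}}

```text
time_s: 42.87
tcp_pos: [0.6008, 0.0333, 0.2616]
eef_rot: [[-0.998, 0.001, 0.066], [-0.066, 0.0, -0.998], [-0.001, -1.0, 0.0]]
ft_force: [-1.3, -0.7, 8.5]
finger_gap: 0.0278
```

Contact: TCP 0.2616 as predicted, force 8.5 N against about 3.5 N for free sliding. Release, rise, and turn for the lever.

Emit:
{"fn": "jog_arm", "kwargs": {"steps": "0 0 0 0 0 0 1;0 0 0 0 0 0 1;0 0 0 0 0 0 1;0 0 0 0 0 0 1;0 0 0 0 0 0 1;0 0 0 0 0 0 1;0 0 0 0 0 0 1;0 -0.5 0 0 0 0 1;0 -1 0 0 0 0 1;0 -1 0 0 0 0 1;0 -1 0 0 0 0 1;0 -0.5 0 0 -1 0 1;0 0 0 0 -1 0 1;0 0 0 0 -1 0 1;0 0 0 0 -1 0 1;0 0 0 0 -1 0 1;0 0 0 0 -1 0 1;0 0 0 0 -1 0 1;0 0 0 0 -1 0 1;0 0 0 0 -1 0 1", "grip_force": 15}}

```text
time_s: 44.53
tcp_pos: [0.6007, 0.0333, 0.362]
eef_rot: [[-0.656, 0.001, 0.755], [-0.755, 0.0, -0.656], [-0.001, -1.0, 0.001]]
ft_force: [-0.6, -0.2, 0.3]
finger_gap: 0.093
```

Emit:
{"fn": "jog_arm", "kwargs": {"steps": "0 0 0 0 -1 0 1;0 0 0 0 -1 0 1;0 0 0 0 -1 0 1;0 0 0 0 -1 0 1;0 0 0 0 -1 0 1;0 0 0 0 -1 0 1;0 0 0 0 -1 0 1;0 0 0 0 -1 0 1;0 0 0 0 -1 0 1;0 0 0 0 0 0 1;0 0 0 0 0 0 1"}}

```text
time_s: 45.45
tcp_pos: [0.6007, 0.0333, 0.3617]
eef_rot: [[0.063, 0.001, 0.998], [-0.998, -0.0, 0.063], [0.0, -1.0, 0.001]]
ft_force: [0.0, 0.2, -0.1]
finger_gap: 0.0926
```

```bash
python3 - <<'E'
from g import *
f=grab_frame("side"); hsv=cv2.cvtColor(f["frame"],cv2.COLOR_BGR2HSV);P=cloud(f)
h=np.array([.7051,.0952]); m=((hsv[...,0]<8)|(hsv[...,0]>172))&(hsv[...,1]>140)&(P[...,2]>.18)&(np.hypot(P[...,0]-h[0],P[...,1]-h[1])<.06)
print(m.sum(),np.median(P[m],0),P[m].max(0))
plan([[*h,.36],[*h,.226]],SY)
x,y=map(int,proj(f,[*sw(50,0),.15])); cv2.imwrite("pics/g9.png",cv2.resize(f["frame"][y-60:y+60,x-80:x+80],None,fx=4.5,fy=4.5,interpolation=cv2.INTER_CUBIC))
E
```

```text
66 [0.70159201 0.10361452 0.22558373] [0.71045064 0.10708075 0.244711  ]
t 45.5 pos [0.6007 0.0333 0.3615] gap 0.0929 F [ 0.5  0.1 -0.1]
turn [-0.   -0.04  0.  ] q1,q6 [ 0.01 -0.05]
shift [-2.2   0.06  4.33] -> [0.7051 0.0952 0.36  ]
shift [0.   5.36 0.  ] -> [0.7051 0.0952 0.226 ]
```

View pics/g9.png

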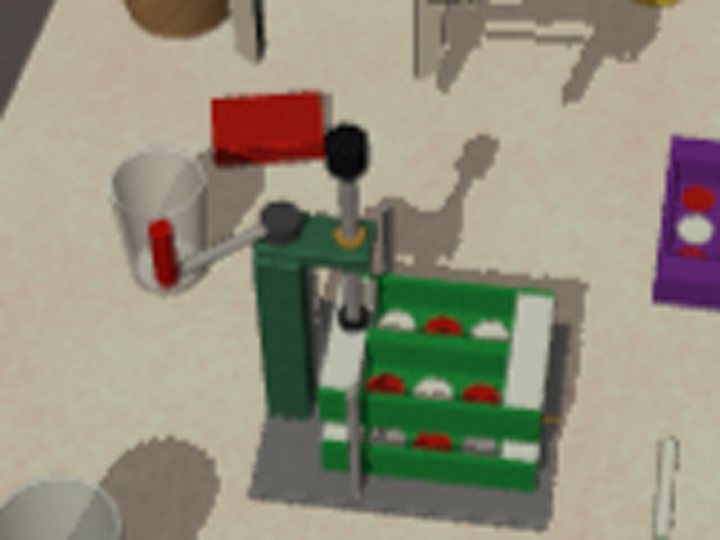

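The foot rests on the rear lip of the top tray and the clamp lever is still open. Now grip the handle.

Emit:
{"fn": "jog_arm", "kwargs": {"steps": "-0.4 0 0.8 0 0 0 1;-0.5 0 0.9 0 0 0 1;-0.5 0 0.9 0 0 0 1;-0.5 0 0.9 0 0 0 1;-0.3 0 0.83 0 0 0 1;0 0 0 0 0 0 1;0 0.8 0 0 0 0 1;0 0.9 0 0 0 0 1;0 0.9 0 0 0 0 1;0 0.9 0 0 0 0 1;0 0.9 0 0 0 0 1;0 0.6 0 0 0 0 1;0 0.4 0 0 0 0 1;0 0 0 0 0 0 -1;0 0 0 0 0 0 -1;0 0 0 0 0 0 -1;0 0 0 0 0 0 -1;0 0 0 0 0 0 -1;0 0 0 0 0 0 -1;0 0 0 0 0 0 -1"}}

```text
time_s: 47.17
tcp_pos: [0.7052, 0.0953, 0.2263]
eef_rot: [[0.066, 0.001, 0.998], [-0.998, 0.0, 0.066], [-0.0, -1.0, 0.001]]
ft_force: [0.8, 0.6, 0.5]
finger_gap: 0.0512
```

Emit:
{"fn": "jog_arm", "kwargs": {"steps": "0 0 0 0 0 0 -1;0 0 0 0 0 0 -1;0 0 0 0 0 0 -1;0 0 0 0 0 0 -1;0 0 0 0 0 0 -1;0 0 0 0 0 0 -1;0 0 0 0 0 0 -1;0 0 0 0 0 0 -1"}}

```text
time_s: 47.83
tcp_pos: [0.7051, 0.0953, 0.2259]
eef_rot: [[0.066, 0.0, 0.998], [-0.998, 0.0, 0.066], [-0.0, -1.0, 0.0]]
ft_force: [0.4, 0.6, 0.2]
finger_gap: 0.0153
```

```bash
python3 - <<'E'
from g import *
s=get_state();a=np.radians(SY);d=(s["tcp_pos"][:2]-S0)*1000;x=d@[np.cos(a),np.sin(a)];y=d@[-np.sin(a),np.cos(a)];t0=np.arctan2(y,x-108);print(x,y,t0,np.hypot(x-108,y))
plan([[*sw(108+85*np.cos(t),85*np.sin(t)),.226] for t in np.linspace(.72,1.99,9)],SY)
E
```

```text
170.45155230253792 54.86457974468956 0.7208169183851063 83.12832547067232
t 47.83 pos [0.7051 0.0953 0.2259] gap 0.0153 F [0.4 0.6 0.2]
turn [-0. -0. -0.] q1,q6 [0.1  0.03]
shift [-0.05 -0.01  0.06] -> [0.7065 0.0966 0.226 ]
shift [-0.38  0.   -0.39] -> [0.6962 0.1054 0.226 ]
shift [-0.31  0.   -0.44] -> [0.6847 0.1124 0.226 ]
shift [-0.24  0.   -0.48] -> [0.6722 0.1175 0.226 ]
shift [-0.16  0.   -0.52] -> [0.6591 0.1205 0.226 ]
shift [-0.07  0.   -0.53] -> [0.6457 0.1215 0.226 ]
shift [ 0.01  0.   -0.54] -> [0.6322 0.1203 0.226 ]
shift [ 0.1   0.   -0.53] -> [0.6192 0.117  0.226 ]
shift [ 0.18  0.   -0.51] -> [0.6068 0.1116 0.226 ]
```

Emit:
{"fn": "jog_arm", "kwargs": {"steps": "-0.4 0 -0.38 0 0 0 -1;-0.31 0 -0.44 0 0 0 -1;-0.24 0 -0.48 0 0 0 -1;-0.16 0 -0.52 0 0 0 -1;-0.07 0 -0.53 0 0 0 -1;0.01 0 -0.54 0 0 0 -1;0.1 0 -0.53 0 0 0 -1;0.2 0 -0.5 0 0 0 -1;0 0 0 0 0 0 -1;0 0 0 0 0 0 -1"}}

```text
time_s: 48.67
tcp_pos: [0.605, 0.1112, 0.2263]
eef_rot: [[0.066, -0.0, 0.998], [-0.998, 0.001, 0.066], [-0.001, -1.0, -0.0]]
ft_force: [-5.5, 6.3, 3.0]
finger_gap: 0.0153
```

```bash
python3 - <<'E'
from g import *
plan([[.6059,.1095,.226]],SY)
E
```

```text
t 48.67 pos [0.605  0.1112 0.2263] gap 0.0153 F [-5.5  6.3  3. ]
turn [ 0.    0.   -0.02] q1,q6 [0.14 0.07]
shift [0.07 0.01 0.03] -> [0.6059 0.1095 0.226 ]
```

Emit:
{"fn": "jog_arm", "kwargs": {"steps": "0 0 0 0 0 0 1;0 0 0 0 0 0 1;0 0 0 0 0 0 1;0 0 0 0 0 0 1;0 0 0 0 0 0 1;0 0 0 0 0 0 1;0 0 0 0 0 0 1;0 0 0 0 0 0 1;0 -0.5 0 0 0 0 1;0 -1 0 0 0 0 1;0 -1 0 0 0 0 1;0 -1 0 0 0 0 1;0 -1 0 0 0 0 1;0 -1 0 0 0 0 1;0 0 -1 0 0 0 1;0 0 -1 0 0 0 1;0 0 -1 0 0 0 1;0 0 -1 0 0 0 1;0 0 -1 0 0 0 1;0 0 -1 0 0 0 1"}}

```text
time_s: 50.33
tcp_pos: [0.4548, 0.1005, 0.3644]
eef_rot: [[0.066, 0.001, 0.998], [-0.998, 0.0, 0.066], [-0.0, -1.0, 0.001]]
ft_force: [-0.6, -0.2, 0.2]
finger_gap: 0.0931
```

Emit:
{"fn": "jog_arm", "kwargs": {"steps": "0 0 -1 0 0 0 1;0 0 -1 0 0 0 1;0 0 -0.5 0 0 0 1;0 0 0 0 0 0 1;0 0 0 0 0 0 1;0 0 0 0 0 0 1"}}

```text
time_s: 50.83
tcp_pos: [0.3943, 0.0965, 0.3638]
eef_rot: [[0.066, 0.0, 0.998], [-0.998, 0.0, 0.066], [-0.0, -1.0, 0.0]]
ft_force: [0.8, 0.8, 0.3]
finger_gap: 0.0931
```

```bash
python3 - <<'E'
from g import *
f=grab_frame("top"); c=sw(0,10);g=grab_frame("side");plan([],SY)
print(tray(f,c,SY,h=.10,mg=6),"target",c*1000)
for k in(f,g):
    hsv=cv2.cvtColor(k["frame"],cv2.COLOR_BGR2HSV);P=cloud(k);m=((hsv[...,0]<8)|(hsv[...,0]>172))&(hsv[...,1]>140)&(P[...,2]>.18)&(P[...,2]<.26)&(np.hypot(P[...,0]-.62,P[...,1]-.11)<.12)
    print(m.sum(),np.median(P[m],0))
A=cv2.resize(f["frame"][180:320,240:390],None,fx=2.6,fy=2.6,interpolation=cv2.INTER_CUBIC)
x,y=map(int,proj(g,[*sw(20,0),.1])); B=cv2.resize(g["frame"][y-75:y+65,x-75:x+75],None,fx=2.6,fy=2.6,interpolation=cv2.INTER_CUBIC)
cv2.imwrite("pics/g10.png",np.hstack([A,B]))
E
```

```text
t 50.93 pos [0.3945 0.0965 0.3633] gap 0.0929 F [ 0.1 -0.4 -0.9]
turn [ 0.01 -0.01  0.  ] q1,q6 [0.18 0.11]
(array([539.3,  39.6]), 3.59, (146.99920654296875, 109.1392822265625)) target [538.037261    39.27801468]
51 [0.60360229 0.10972395 0.24183277]
74 [0.60185925 0.11871005 0.22444387]
```

View pics/g10.png

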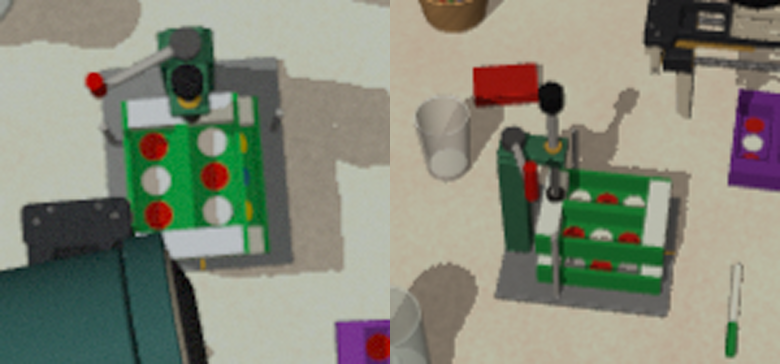

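Lever is back at its locked position, the foot rests on the top tray, and the arm is clear. Hand in.

```bash
python3 -c "
from workcell import *
print(close_job())"
```

```text
the job is handed in; nothing more can be done
None
```

The job is handed in at about 51 s of robot time. No verdict was reported.

**What I did:** I released the clamp and pulled the stop rod up to its end stop. I then stacked the three green trays present in the order d (left), c (right), a (left). With the clamp still open I lowered the rod onto the top tray, then swung the lever home. Tray b was not there, and the purple tray was left alone. Tray a was knocked about 4 cm aside during the run, so I measured it again before picking it up.

**Last checks:**
- **Top tray:** it measured within about 1.3 mm of its target and 0.2° of square, partly hidden by the arm. The lower two were within about 1 mm and 0.5° after placing.
- **Rod foot:** contact came at the height I expected, with 8.5 N against about 3.5 N for free sliding. The side picture shows the foot on the rear lip of the top tray.
- **Clamp lever:** it measured within about 4 mm of where it started, when it was locked.
- **Hand-in state:** the gripper was open and clear of everything.

**Disagreements:** the side camera read tray positions up to about 7 mm off the top camera because it sees the outer walls, so I relied on the top view. I did not re-measure the bystander objects. They look undisturbed in the pictures I viewed, but the last one does not show all of them.

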